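Fit the washed inking roller in the proof press and spin it

TASK

Take the thick inking roller out of the drying rack, lay it down in the V-block rest and let go so that you can take a better hold of it, then lower it into the open jaws of the proof press, without dropping or forcing it, until both ends of its axle are fully home, and let it settle. Give it a good spin by hand, about two turns a second and with a light touch, let go, and see that it runs on freely by itself for a second or more without rubbing on the cheeks; leave it fitted there and leave the other things on the bench alone.

Things in the scene. Friction and masses are not known exactly. Their poses are not given: they have to be found in the camera images.
- roller: Thick inking roller, 0.5 kg or so: steel axle 10 mm thick, 230 mm long, with a black rubber-covered tube 40 mm thick, 150 mm long turning on it; 40 mm of bare axle at either end. Origin: its middle; own z: along the axle (ends alike). At first it stands in an end socket of the rack, axle foot on the bench: origin 115, top of tube 190, top of axle 230 mm above the bench.
- tube (a joint): Turn of the rubber tube about the axle (rad, unlimited; growing = anticlockwise seen from the axle's +z end). It runs freely on ball bearings: spun at 12 rad/s and left alone it still turns at about 7 rad/s a second later and stops after about 3 s; anything that rubs on it stops it sooner. Letting go of the tube may set it turning slowly.
- spare: A thinner, shorter spare roller (tube 25 mm in diameter and 110 mm long, axle 10 x 180 mm, 35 mm of bare axle at either end) standing in another socket of the rack; leave it alone. Origin: its middle, 90 mm above the bench.
- rack: Drying rack, fixed: wooden block 230 x 85 x 32 mm (its own x, y, z) with three through holes of 12 mm diameter in a row along its x axis, 70 mm apart, the middle one at the centre. Origin: centre of its underside.
- rest: V-block rest, fixed: aluminium base 256 x 90 mm (its x, y), its top 8 mm above the bench, with lips 24 mm high at both x ends, inner faces 122 mm from the middle, to stop the foot of an axle stood on the base. Two black V-blocks, 16 mm long in x, stand 50 mm either side of the middle: 90 degree V, lips 54 mm high, about 60 mm apart. Between them it is free down to the base. Origin: centre of underside.
- rest_seat (a point): Where the middle of the roller is when it lies in the V-blocks: over the middle of the rest, 55 mm above the bench; x axis: along the lying roller; z up. The roller may lie either way round.
- press: Bench proof press, fixed. Two grey cheeks 10 mm thick, inner faces 79 mm either side of the middle along its x, each with an open-topped jaw for the axle: 12 mm wide, bottom 75 mm above the bench, from 92 mm up a V mouth widening to 40 mm at 106 mm, the cheek's top. Bed 24 mm above the bench; 10 mm tie rods along x at y = +-45 mm, 50 mm above the bench. Origin: centre of underside.
- press_seat (a point): Where the middle of the roller is when fitted: on the press's middle, 80 mm above the bench; x axis: along the fitted roller; z up. Centred there, the tube has 4 mm free at each end before it rubs on a cheek. The top of the fitted tube is 100 mm above the bench. The roller may be fitted either way round.
- ink_tin: Closed metal ink tin, 84 mm in diameter and 55 mm high, on the bench; leave alone. Origin: centre of its underside.
- wash_can: Aluminium wash-up can with a neck, 64 mm in diameter and 128 mm high, on the bench; leave alone. Origin: centre of its underside.
- ink_knife: Ink knife (spatula) 200 mm long lying on the bench; leave alone. Origin: its middle.
Things that resemble listed ones, but are neither listed nor needed, are in the scene too. What is shaped like the roller but pink is not meant.

How it is judged:
By the outcome, as a careful person would: the job done as asked, in the order asked, and still so for the second after the job is handed in, with the robot touching nothing.
It also fails if it takes over 72 s, if anything falls off the work surface, if the arm or the gripper's body presses on something with over 40 N, if the wrist force passes 120 N, or if a joint passes its speed limit or range.

ROBOT

A 6-joint arm with a two-finger parallel gripper is mounted at the origin on the work surface. World frame = base frame: x ahead of the robot, y to its left, z up, the work surface at z = 0. Lengths are in mm, angles in rad, forces in N, time in s.
With the tool pointing down it reaches from about 275 to 1000 mm from the base axis. Payload 8.4 kg.
Tool frame: the origin (TCP) lies between the finger pads; the fingertips stand 8 mm ahead of it and the grasp point (between the pads) lies 11 mm behind it (tcp_to_tips is the distance from the TCP to the fingertips, in mm); z points along the fingers, y is the line along which they close (so a half turn about z gives the same grasp; the last joint's range is limited). The gripper opens to 85 mm and grips with 20 to 120 N. Pads are 22 mm wide; open, the fingers measure 114 mm over their backs; the gripper's body (76 mm by 85 mm) begins 54 mm behind the grasp point. The pads swing forward as they close: fully open they stand 13 mm farther back than shut.
Start: joints at [-1.272, 0.353, 1.633, -0, 1.155, -0.002], TCP at [185.176, -596.94, 212.181] pointing down, gripper open.
Joint ranges: [-2.63, 2.63], [-0.92, 2.1], [0.06, 2.66], [-1.3, 4.44], [0, 2.69], [-3.02, 3.02]. Speed limits (rad/s): [2.22, 2.22, 2.79, 3.14, 3.14, 3.14].

INTERFACE

Orientations are given as [roll, pitch, yaw] about the fixed x, y, z axes, in that order (R = Rz(yaw) Ry(pitch) Rx(roll)).
In Python, from rig import * gives the robot as it stands.
- The arm moves only by the tool step_arm, never from a script. Its argument "motion" is a list of rows, each an object with "claw": the finger opening in mm, from 0 to 85.4; "delta_pos": the shift along the tool's x, y, z in mm, a list of three; "turn": the turn about the tool's z in rad. In form: [{"claw": claw, "delta_pos": [dx, dy, dz], "turn": turn}, ...]. A call has 1 to 8 rows; each row shifts and turns the commanded pose from where the row before left it, along the tool's axes as they then stand; what a row does not reach is not made up. A row lasts 1/12 s, in which the tool goes at most 41.7 mm and 7.16 degrees, less where a joint would pass 70% of its speed; a pose out of reach is approached as far as the arm can. A call is refused whole if a number of a shift passes 41.7 or a number of a turn 0.125, either way. A call with a gripper value outside its range is refused whole. The fingers move at their own pace and stop on an object; "force" is the grip in N (left out, the last holds). Time passes only in rows, so rows that do not move let the fingers close. It gives the time, the measured TCP pose, the force, the opening and the grip force at its end, in the units of the state.
- sense(): the state, without advancing time (a new reading comes with each control period).
- grab_frame(name): name is "side" or "top"; returns a dict with "img" (420x560x3 uint8, red, green, blue), "vertical_fov" (degrees; the focal length in pixels is half the picture's height over the tangent of half this angle, whatever the lens; pixels are square), "cx", "cy" (the principal point, pixels), "R" (3x3) and "t" (3): a world point X has camera coordinates R X + t. Camera axes: x right, y down, z forward; pixel columns grow to the right and rows downward; lengths in mm; the calibration is good to about 2 mm. A picture is of the moment at which its call begins. There is no depth.
- sign_off(): hands the job in; it is judged then, once.
The state is a dict: "clock": time; "qpos": joint angles; "qvel": joint speeds; "joint_efforts": joint torques, N m; "eef_pos": TCP position; "tcp_rot": TCP orientation; "contact_force": force on the tool from outside, world axes, zero at the start; "wrist_torque": the same for the moment, N m; "opening": opening from 0.0 (shut) to 1.0 (fully open); "grasp_force": force on a finger pad.
Only numpy, scipy, OpenCV 4.12 (cv2) and the standard library are available. Lean on these libraries where they do the work, as an engineer would, in place of code of your own. Each camera call takes 0.05 s, during which the arm holds its last target. There are 200 camera calls.

## Working session

There is one attempt and no reset: what is moved stays moved. The work goes in short steps, Python scripts to look and compute and a tool call to move; the robot and the scene stay as the last step left them, time stands still between calls to the robot, and variables do not carry over. Pictures are saved under pics/ and viewed, at most 10 in all, crops included, and the job is handed in when it is done.

Besides the shell and the picture viewer there is one more tool, called by a JSON object that holds its "name" and its "arguments". step_arm: Moves the arm, as the interface text tells. Its arguments: {"type":"object","properties":{"motion":{"type":"array","items":{"type":"object","properties":{"claw":{"type":"number"},"delta_pos":{"type":"array","items":{"type":"number"}},"turn":{"type":"number"}}}},"force":{"type":"number"}},"required":["motion"]}

```bash
ls; mkdir -p pics; python3 - <<'E'
from rig import *
import cv2,pickle
s=sense();print(s)
for n in("side","top"):
    f=grab_frame(n);pickle.dump(f,open(n+".pkl","wb"))
    cv2.imwrite(f"pics/{n}0.png",f["img"][:,:,::-1]);print(n,f["vertical_fov"],f["cx"],f["cy"],f["R"],f["t"])
E
```

```text
pics
{'clock': 0.0, 'qpos': array([-1.27238870e+00,  3.53626001e-01,  1.63418030e+00,  8.06186419e-06,
        1.15523145e+00, -2.40684590e-03]), 'qvel': array([-7.46845253e-04, -2.64076098e-04,  2.99975423e-05, -1.73905801e-04,
        4.99126831e-04,  5.03663249e-04]), 'joint_efforts': array([-1.53029268e-04, -6.05248404e+01, -3.42074311e+01, -3.18413877e-04,
        8.97241174e-03, -1.90954921e-05]), 'eef_pos': array([ 185.02587952, -596.41835099,  211.45579781]), 'tcp_rot': array([-3.14014757e+00, -1.08491200e-05,  3.00811208e-01]), 'contact_force': array([ 0.03647762, -0.16488667, -0.87688727]), 'wrist_torque': array([-0.01014098, -0.04693709, -0.01061827]), 'grasp_force': 0.0, 'opening': 0.9991469438653648}
side 55.46054045969749 283.5737176051193 214.340506519586 [[ 0.89641911 -0.44305743 -0.01152787]
 [-0.32102853 -0.63115111 -0.70610832]
 [ 0.3055707   0.63666976 -0.70801   ]] [-536.65971184  241.39206806  832.20875801]
top 48.98771260657405 285.3743150165659 213.84570436376924 [[ 0.01772721 -0.9996267   0.02078947]
 [-0.98879045 -0.02061054 -0.14788052]
 [ 0.1482538  -0.01793492 -0.98878671]] [ -60.71737054  579.36111948 1033.42595632]
```

View pics/side0.png

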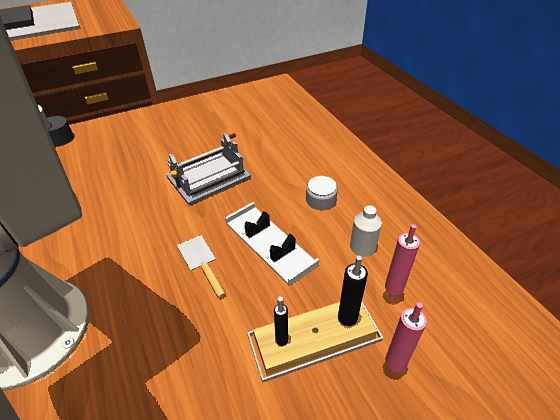

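View pics/top0.png

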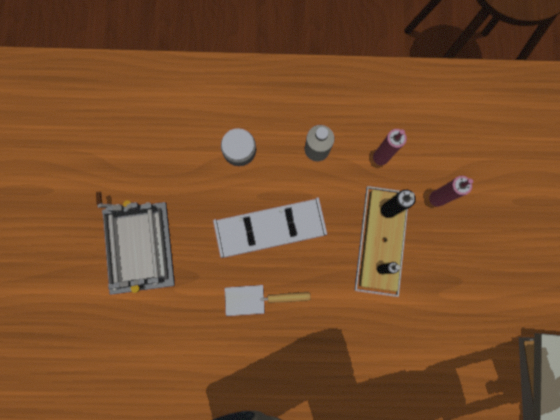

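The side view shows the black roller standing at about (350,295), the spare at (281,325), the rest at (272,245) and the press at (208,165). In the top view the roller is at (398,205), the rest at (270,228), the press at (138,247) and the pink decoys at the right. I'll enlarge the parts I need.

```bash
cat > h.py <<'E'
import numpy as np,pickle,cv2
def load(n): return pickle.load(open(n+".pkl","rb"))
def foc(f): return 210/np.tan(np.radians(f["vertical_fov"]/2))
def ray(f,p):
    d=np.array([(p[0]-f["cx"])/foc(f),(p[1]-f["cy"])/foc(f),1.]);R=np.array(f["R"]);return -R.T@f["t"],R.T@d
def plane(f,p,z):
    c,d=ray(f,p);return (c+d*(z-c[2])/d[2]).round(1)
def proj(f,X):
    c=f["R"]@np.array(X,float)+f["t"];return np.array([f["cx"],f["cy"]])+foc(f)*c[:2]/c[2]
def tri(f1,p1,f2,p2):
    A=0;b=0
    for f,p in((f1,p1),(f2,p2)):
        c,d=ray(f,p);d/=np.linalg.norm(d);M=np.eye(3)-np.outer(d,d);A=A+M;b=b+M@c
    return np.linalg.solve(A,b).round(1)
def crop(im,x,y,w,h,k):
    c=cv2.resize(im[y:y+h,x:x+w],None,fx=k,fy=k,interpolation=cv2.INTER_CUBIC)
    for i in range(0,w,10):
        L=12 if i%50 else 25;cv2.line(c,(i*k,0),(i*k,L),(0,255,0),1)
        if i%20==0: cv2.putText(c,str(x+i),(i*k,24),0,.4,(0,255,0),1)
    for i in range(0,h,10):
        cv2.line(c,(0,i*k),(8,i*k),(0,255,0),1)
        if i%20==0: cv2.putText(c,str(y+i),(9,i*k+5),0,.4,(0,255,0),1)
    return c
E
python3 - <<'E'
from h import *
t=load("top")["img"][:,:,::-1].copy();s=load("side")["img"][:,:,::-1].copy()
t=cv2.convertScaleAbs(t,alpha=1.6)
a=np.vstack([np.hstack([crop(t,85,190,100,110,4),crop(t,355,180,70,110,4)]),])
b=np.hstack([crop(t,210,190,125,70,4),np.zeros((280,180,3),np.uint8)])
w=max(a.shape[1],b.shape[1])
P=lambda i:np.pad(i,((0,0),(0,w-i.shape[1]),(0,0)))
A=np.vstack([P(a)[:, :],P(b)[:160*0+160 if 0 else 280]]);A=A[:720];A=cv2.resize(A,None,fx=.83,fy=.83);print(A.shape)
cv2.imwrite("pics/t1.png",A)
a=crop(s,160,125,95,80,4);b=crop(s,220,195,105,95,4)
h=max(a.shape[0],b.shape[0]);P=lambda i:np.pad(i,((0,h-i.shape[0]),(0,0),(0,0)))
B=np.hstack([P(a),P(b)]);print(B.shape);cv2.imwrite("pics/s1.png",B)
E
```

```text
(598, 564, 3)
(380, 800, 3)
```

View pics/t1.png

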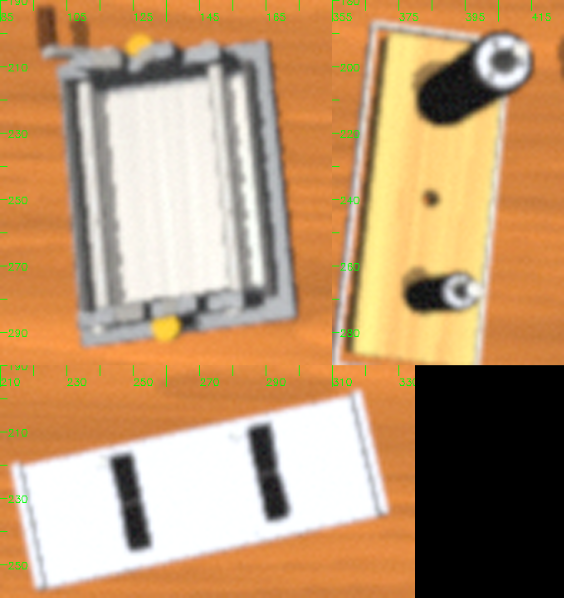

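View pics/s1.png

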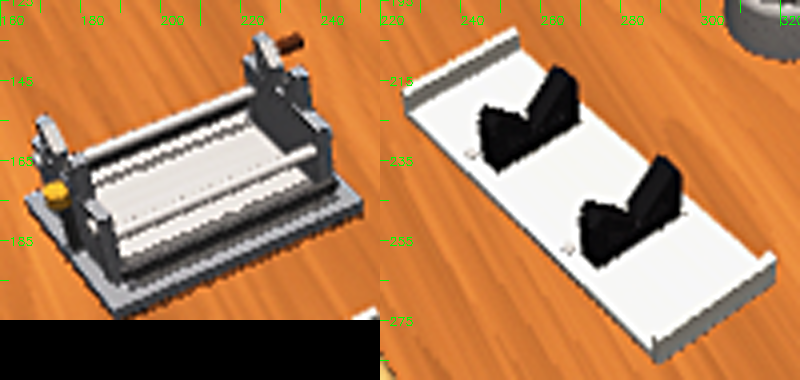

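The crops show the press's cheeks at the top and bottom of its top view and the rest's four lip corners. The roller's axle top is near top-pixel (406.5,198.7). I'll compute the poses from these pixels.

```bash
python3 - <<'E'
from h import *
T=load("top");S=load("side")
tp=lambda x,y,ox,oy,bx=0,by=0:((x-bx)/3.32+ox-0.4,(y-by)/3.32+oy-0.4)
sp=lambda x,y,ox,oy,bx=0:((x-bx)/4+ox-.4,(y)/4+oy-.4)
# refine roller/axle by thresholds
print("roller axle top",plane(T,tp(503,62,355,180,332),230),"hole mid",plane(T,tp(430,198,355,180,332),32),"spare",plane(T,tp(460,290,355,180,332),180))
print("side axle top",plane(S,(358,259),230))
rt=[tp(*p,210,190,0,365) for p in((12,465),(360,392),(387,513),(38,588))]
R=[plane(T,p,24) for p in rt];print("rest corners",R)
rs=[sp(*p,220,195,380) for p in((403,95),(516,30),(775,258),(652,342))]
print("rest side",[plane(S,p,24) for p in rs])
v=[tp(*p,210,190,0,365) for p in((122,455),(140,550),(260,425),(278,520))];print("V",[plane(T,p,54) for p in v])
pt=[tp(*p,85,190) for p in((60,56),(270,42),(297,318),(82,345))]
for z in(0,12):print("press",z,[plane(T,p,z) for p in pt],np.mean([plane(T,p,z) for p in pt],0))
ps=[sp(*p,160,125) for p in((25,200),(120,310),(362,205))]
for z in(0,12):print("press s",z,[plane(S,p,z) for p in ps])
k=[tp(*p,85,190) for p in((140,45),(166,328))];print("knobs",tri(T,k[0],T,k[1]) if 0 else [plane(T,p,80) for p in k])
print("knob tri",tri(T,k[1],S,sp(55,195,160,125)))
# predicted pixel outline of roller
for n,f in(("T",T),("S",S)):
  h=f["img"].astype(int)
  m=(h.max(2)<45).astype(np.uint8)
  n_,l,st,c=cv2.connectedComponentsWithStats(m)
  print(n,[(tuple(st[i]),c[i].round(1)) for i in range(1,n_) if 60<st[i,4]<3000])
E
```

```text
roller axle top [ 588.1 -280.9  230. ] hole mid [ 526.6 -283.2   32. ] spare [ 456.4 -265.9  180. ]
side axle top [ 594.  -294.5  230. ]
rest corners [array([565.8, 120.7,  24. ]), array([ 624. , -127.5,   24. ]), array([ 536.7, -147.4,   24. ]), array([478.7,  98.9,  24. ])]
rest side [array([479.8,  95.3,  24. ]), array([568.3, 118.2,  24. ]), array([ 626. , -127.1,   24. ]), array([ 535.9, -147.8,   24. ])]
V [array([570.3,  40.6,  54. ]), array([504.5,  26.2,  54. ]), array([593.5, -55. ,  54. ]), array([527.1, -68.6,  54. ])]
press 0 [array([595.8, 391.8,   0. ]), array([609.4, 240.3,   0. ]), array([410.4, 210. ,   0. ]), array([388.8, 360.6,   0. ])] [501.1   300.675   0.   ]
press 12 [array([593.9, 387.3,  12. ]), array([607.4, 237.4,  12. ]), array([410.5, 207.4,  12. ]), array([389.2, 356.4,  12. ])] [500.25  297.125  12.   ]
press s 0 [array([391.4, 370.6,   0. ]), array([419.5, 222.6,   0. ]), array([612.5, 250.9,   0. ])]
press s 12 [array([390. , 354.9,  12. ]), array([417.6, 209.3,  12. ]), array([607.6, 237.1,  12. ])]
knobs [array([591.9, 308.2,  80. ]), array([403.1
[... 1231 characters left out ...]
3])), ((np.int32(190), np.int32(170), np.int32(54), np.int32(25), np.int32(124)), array([216.8, 182.9])), ((np.int32(245), np.int32(212), np.int32(25), np.int32(26), np.int32(325)), array([257.1, 225. ])), ((np.int32(0), np.int32(222), np.int32(18), np.int32(25), np.int32(66)), array([  9.2, 234.8])), ((np.int32(270), np.int32(234), np.int32(25), np.int32(28), np.int32(346)), array([282.3, 248.3])), ((np.int32(0), np.int32(248), np.int32(20), np.int32(39), np.int32(158)), array([ 11.3, 268.8])), ((np.int32(338), np.int32(265), np.int32(30), np.int32(61), np.int32(996)), array([350.9, 299. ])), ((np.int32(274), np.int32(309), np.int32(14), np.int32(37), np.int32(401)), array([281.1, 328.1]))]
```

```bash
python3 - <<'E'
from h import *
T=load("top");S=load("side")
for n,f,(x,y,w,h) in(("T",T,(393,185,24,24)),("S",S,(340,250,32,34)),("Tspare",T,(384,260,20,16))):
  im=f["img"].astype(int)[y:y+h,x:x+w]
  m=((im.min(2)>90)&(im.max(2)-im.min(2)<40)).astype(np.uint8)
  c=cv2.connectedComponentsWithStats(m);i=1+c[2][1:,4].argmax()
  ys,xs=np.nonzero(c[1]==i);e=cv2.fitEllipse(cv2.convexHull(np.c_[xs,ys].astype(np.float32))) 
  p=(e[0][0]+x,e[0][1]+y);print(n,p,e[1],[plane(f,p,z) for z in(145,190,230)])
  if n=="S":
    for r in m: print("".join(".#"[v] for v in r))
X=np.array([588.,-285,0])
for z in(32,40,190,230):print(z,proj(T,X+[0,0,z]).round(1),proj(S,X+[0,0,z]).round(1))
E
python3 - <<'E'
import sys;sys.path.insert(0,".")
from h import *
S=load("side")["img"][:,:,::-1].copy();T=load("top")["img"][:,:,::-1].copy()
T=cv2.convertScaleAbs(T,alpha=1.6)
cv2.imwrite("pics/r1.png",np.hstack([crop(S,325,250,55,85,7),crop(T,370,180,55,85,7)]))
E
```

```text
T (406.3044481277466, 197.9779291152954) (15.59625244140625, 16.329782485961914) [array([ 604.9, -305.6,  145. ]), array([ 596.3, -292.7,  190. ]), array([ 588.7, -281.3,  230. ])]
S (356.3650932312012, 270.79361724853516) (16.905818939208984, 18.087949752807617) [array([ 622.5, -264.6,  145. ]), array([ 598.9, -290.5,  190. ]), array([ 578. , -313.6,  230. ])]
............####################
.............###################
..............##################
...............#################
.................###############
..................############..
.................#####..........
................######..........
................######..........
.................#####..........
................................
................................
..................##............
..................##............
.............#....#.............
...........####...##............
..........#####.....##..........
........#######...#..##.........
........######...##.####........
........#####....#..#####.......
.......##..#.....##..####.......
.......######...###..#####......
.......#####....##...#####......
........#####....#...#####......
........#######.....######......
.........################.......
..........###############.......
...........########.####........
.............##########.........
................####............
................................
................................
................................
................................
Tspare (395.75745010375977, 266.8021149635315) (12.585506439208984, 20.05950164794922) [array([ 458.2, -280.3,  145. ]), array([ 456.4, -268.6,  190. ]), array([ 454.9, -258.2,  230. ])]
32 [384.5 213.5] [341.1 318.1]
40 [385.3 213. ] [341.5 316.1]
190 [402.6 201.9] [349.3 270.8]
230 [408.2 198.4] [351.8 256.3]
```

View pics/r1.png

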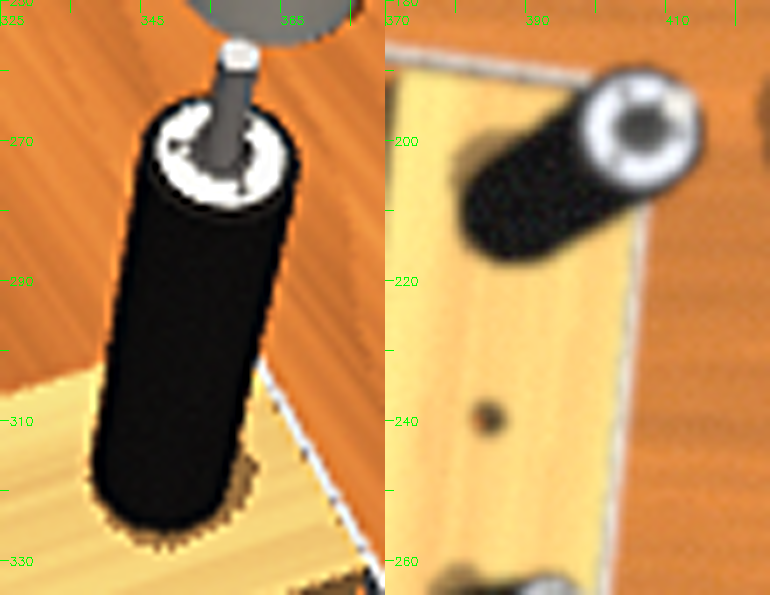

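The roller's end ring is at (597,-291.5) with its top face at z 190, and both views agree within 3 mm. Now I'll raise the tool, turn it to the rest's yaw (1.80) and go over the roller.

{"name": "step_arm", "arguments": {"motion": [{"claw": 40, "delta_pos": [0, 0, -30], "turn": -0.12}, {"claw": 40, "delta_pos": [0, 0, -30], "turn": -0.12}, {"claw": 40, "delta_pos": [0, 0, -30], "turn": -0.12}, {"claw": 40, "delta_pos": [0, 0, 0], "turn": -0.12}, {"claw": 40, "delta_pos": [0, 0, 0], "turn": -0.12}, {"claw": 40, "delta_pos": [0, 0, 0], "turn": -0.12}, {"claw": 40, "delta_pos": [0, 0, 0], "turn": -0.12}, {"claw": 40, "delta_pos": [0, 0, 0], "turn": -0.12}], "force": 30}}

```text
clock: 0.77
eef_pos: [185.1, -596.7, 301.8]
tcp_rot: [-3.141, -0.001, 1.267]
contact_force: [0.3, 0.7, 0.3]
opening: 0.468
grasp_force: 0.0
```

{"name": "step_arm", "arguments": {"motion": [{"claw": 40, "delta_pos": [0, 0, 0], "turn": -0.12}, {"claw": 40, "delta_pos": [0, 0, 0], "turn": -0.12}, {"claw": 40, "delta_pos": [0, 0, 0], "turn": -0.12}, {"claw": 40, "delta_pos": [0, 0, 0], "turn": -0.12}, {"claw": 40, "delta_pos": [0, 0, 0], "turn": -0.06}, {"claw": 40, "delta_pos": [14, 33, 0], "turn": 0}, {"claw": 40, "delta_pos": [14, 33, 0], "turn": 0}, {"claw": 40, "delta_pos": [14, 33, 0], "turn": 0}]}}

```text
clock: 1.43
eef_pos: [272.3, -532.7, 301.7]
tcp_rot: [-3.141, -0.001, 1.799]
contact_force: [0.7, 0.2, 1.0]
opening: 0.467
grasp_force: 0.0
```

{"name": "step_arm", "arguments": {"motion": [{"claw": 40, "delta_pos": [14, 33, 0], "turn": 0}, {"claw": 40, "delta_pos": [14, 33, 0], "turn": 0}, {"claw": 40, "delta_pos": [14, 33, 0], "turn": 0}, {"claw": 40, "delta_pos": [14, 33, 0], "turn": 0}, {"claw": 40, "delta_pos": [14, 33, 0], "turn": 0}, {"claw": 40, "delta_pos": [14, 33, 0], "turn": 0}, {"claw": 40, "delta_pos": [14, 33, 0], "turn": 0}, {"claw": 40, "delta_pos": [14, 33, 0], "turn": 0}]}}

```text
clock: 2.1
eef_pos: [504.6, -362.8, 301.9]
tcp_rot: [-3.141, -0.0, 1.801]
contact_force: [0.0, -1.4, -0.0]
opening: 0.476
grasp_force: 0.0
```

{"name": "step_arm", "arguments": {"motion": [{"claw": 40, "delta_pos": [16, 36, 0]}, {"claw": 40, "delta_pos": [16, 36, 0]}, {"claw": 40, "delta_pos": [16.5, 34.5, 0]}, {"claw": 40, "delta_pos": [0, 0, 20]}, {"claw": 40, "delta_pos": [0, 0, 20]}, {"claw": 40, "delta_pos": [0, 0, 10]}, {"claw": 40, "delta_pos": [0, 0, 10]}, {"claw": 40, "delta_pos": [0, 0, 10]}]}}

```text
schema error: expected keys claw, delta_pos, turn
```

{"name": "step_arm", "arguments": {"motion": [{"claw": 40, "delta_pos": [0, 0, 10]}, {"claw": 40, "delta_pos": [0, 0, 10]}, {"claw": 40, "delta_pos": [0, 0, 6]}, {"claw": 40, "delta_pos": [0, 0, 0]}]}}

```text
schema error: expected keys claw, delta_pos, turn
```

```bash
python3 - <<'E'
from rig import *
from h import *
for n in("side","top"):
    f=grab_frame(n);pickle.dump(f,open(n+"1.pkl","wb"))
s=load("side1")["img"][:,:,::-1].copy();t=load("top1")["img"][:,:,::-1].copy()
cv2.imwrite("pics/g1.png",np.hstack([crop(s,300,200,80,130,4),crop(t,350,140,100,130,4)]))
E
```

```text
(no output)
```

View pics/g1.png

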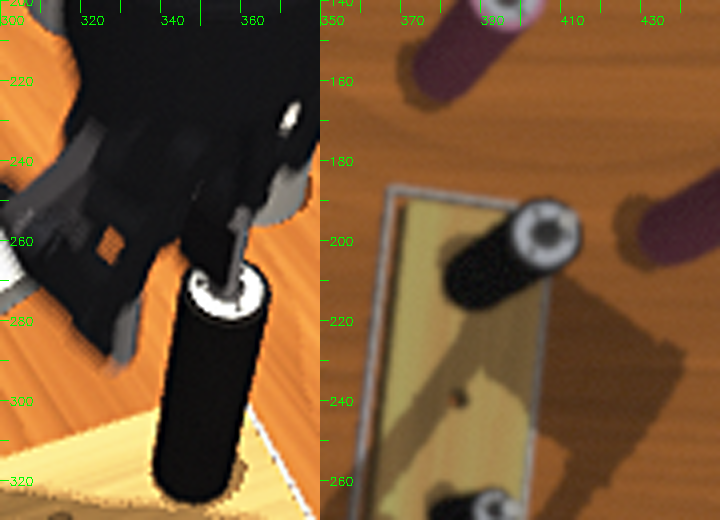

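The moves were refused because rows need "turn". The picture shows the gripper short of the roller, still beside it, with the axle top near side pixel (358,256). I'll send the moves again.

{"name": "step_arm", "arguments": {"motion": [{"claw": 40, "delta_pos": [16, 36, 0], "turn": 0}, {"claw": 40, "delta_pos": [16, 36, 0], "turn": 0}, {"claw": 40, "delta_pos": [16.5, 34.5, 0], "turn": 0}, {"claw": 40, "delta_pos": [0, 0, 20], "turn": 0}, {"claw": 40, "delta_pos": [0, 0, 20], "turn": 0}, {"claw": 40, "delta_pos": [0, 0, 10], "turn": 0}, {"claw": 40, "delta_pos": [0, 0, 10], "turn": 0}, {"claw": 40, "delta_pos": [0, 0, 10], "turn": 0}]}}

```text
clock: 2.87
eef_pos: [595.7, -293.4, 231.6]
tcp_rot: [-3.141, 0.0, 1.8]
contact_force: [0.0, 0.5, -0.1]
opening: 0.469
grasp_force: 0.0
```

{"name": "step_arm", "arguments": {"motion": [{"claw": 40, "delta_pos": [0, 0, 10], "turn": 0}, {"claw": 40, "delta_pos": [0, 0, 10], "turn": 0}, {"claw": 40, "delta_pos": [0, 0, 6], "turn": 0}, {"claw": 40, "delta_pos": [0, 0, 0], "turn": 0}]}}

```text
clock: 3.2
eef_pos: [595.3, -292.6, 204.7]
tcp_rot: [-3.14, -0.001, 1.8]
contact_force: [-1.2, -0.9, -0.5]
opening: 0.468
grasp_force: 0.0
```

```bash
python3 - <<'E'
from rig import *
from h import *
for n in("side","top"):
    f=grab_frame(n);pickle.dump(f,open(n+"1.pkl","wb"))
s=load("side1")["img"][:,:,::-1].copy();t=load("top1")["img"][:,:,::-1].copy()
cv2.imwrite("pics/g2.png",np.hstack([crop(s,310,190,90,130,4),crop(t,350,140,100,130,4)]))
E
```

```text
(no output)
```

View pics/g2.png

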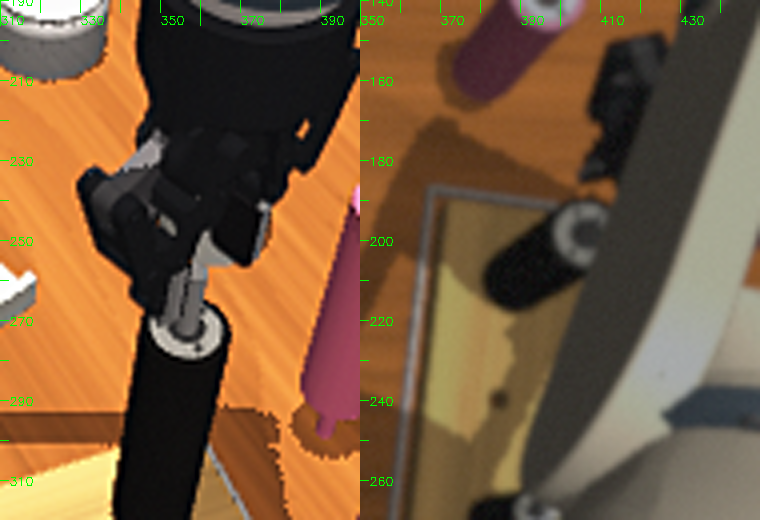

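The axle stands between the open fingers, just above the white tube face (side pixel 355,272). Now I'll close and lift.

{"name": "step_arm", "arguments": {"motion": [{"claw": 20, "delta_pos": [0, 0, 0], "turn": 0}, {"claw": 12, "delta_pos": [0, 0, 0], "turn": 0}, {"claw": 4, "delta_pos": [0, 0, 0], "turn": 0}, {"claw": 4, "delta_pos": [0, 0, 0], "turn": 0}, {"claw": 4, "delta_pos": [0, 0, 0], "turn": 0}, {"claw": 4, "delta_pos": [0, 0, 0], "turn": 0}], "force": 40}}

```text
clock: 3.8
eef_pos: [596.6, -292.9, 206.9]
tcp_rot: [3.141, 0.001, 1.801]
contact_force: [0.7, 0.6, 4.7]
opening: 0.072
grasp_force: 39.3
```

{"name": "step_arm", "arguments": {"motion": [{"claw": 4, "delta_pos": [0, 0, -4], "turn": 0}, {"claw": 4, "delta_pos": [0, 0, -8], "turn": 0}, {"claw": 4, "delta_pos": [0, 0, -12], "turn": 0}, {"claw": 4, "delta_pos": [0, 0, -15], "turn": 0}, {"claw": 4, "delta_pos": [0, 0, -15], "turn": 0}, {"claw": 4, "delta_pos": [0, 0, -15], "turn": 0}, {"claw": 4, "delta_pos": [0, 0, -15], "turn": 0}, {"claw": 4, "delta_pos": [0, 0, -10], "turn": 0}]}}

```text
clock: 4.47
eef_pos: [596.4, -292.9, 302.5]
tcp_rot: [3.14, 0.001, 1.801]
contact_force: [0.8, -0.8, -5.0]
opening: 0.068
grasp_force: 39.0
```

{"name": "step_arm", "arguments": {"motion": [{"claw": 4, "delta_pos": [12, 1.5, 0], "turn": 0}, {"claw": 4, "delta_pos": [28, 3.5, 0], "turn": 0}, {"claw": 4, "delta_pos": [30, 3.5, 0], "turn": 0}, {"claw": 4, "delta_pos": [30, 3.5, 0], "turn": 0}, {"claw": 4, "delta_pos": [30, 3.5, 0], "turn": 0}, {"claw": 4, "delta_pos": [27, 3, 0], "turn": 0}, {"claw": 4, "delta_pos": [12, 1.5, 0], "turn": 0}, {"claw": 4, "delta_pos": [0, 0, 0], "turn": 0}]}}

```text
clock: 5.13
eef_pos: [576.1, -120.1, 299.7]
tcp_rot: [-3.141, -0.002, 1.803]
contact_force: [1.2, 0.9, -5.5]
opening: 0.066
grasp_force: 38.9
```

{"name": "step_arm", "arguments": {"motion": [{"claw": 4, "delta_pos": [0, 0, 10], "turn": 0}, {"claw": 4, "delta_pos": [0, 0, 16], "turn": 0}, {"claw": 4, "delta_pos": [0, 0, 16], "turn": 0}, {"claw": 4, "delta_pos": [0, 0, 16], "turn": 0}, {"claw": 4, "delta_pos": [0, 0, 12], "turn": 0}, {"claw": 4, "delta_pos": [0, 0, 6], "turn": 0}, {"claw": 4, "delta_pos": [0, 0, 0], "turn": 0}, {"claw": 4, "delta_pos": [0, 0, 0], "turn": 0}]}}

```text
clock: 5.8
eef_pos: [577.1, -124.0, 224.1]
tcp_rot: [-3.141, -0.0, 1.8]
contact_force: [0.9, 0.4, -4.1]
opening: 0.072
grasp_force: 39.0
```

```bash
python3 - <<'E'
from rig import *
from h import *
print(sense()["contact_force"],sense()["eef_pos"])
for n in("side","top"):
    f=grab_frame(n);pickle.dump(f,open(n+"2.pkl","wb"))
s=load("side2")["img"][:,:,::-1].copy();t=load("top2")["img"][:,:,::-1].copy()
cv2.imwrite("pics/g3.png",np.hstack([crop(s,220,170,110,130,4),crop(t,280,150,80,130,4)]))
E
```

```text
[ 0.91244165  0.35136013 -4.08635729] [ 577.1228953  -123.96587551  224.05139432]
```

View pics/g3.png

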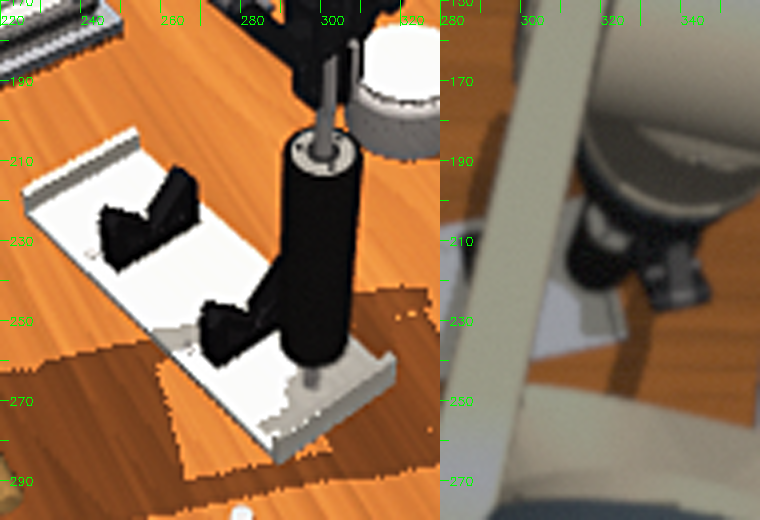

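The roller hangs upright over the right end of the rest, its foot at about side pixel (298,264), centred across the base. I'll creep down to contact.

{"name": "step_arm", "arguments": {"motion": [{"claw": 4, "delta_pos": [0, 0, 4], "turn": 0}, {"claw": 4, "delta_pos": [0, 0, 2], "turn": 0}, {"claw": 4, "delta_pos": [0, 0, 1], "turn": 0}, {"claw": 4, "delta_pos": [0, 0, 0], "turn": 0}]}}

```text
clock: 6.23
eef_pos: [577.0, -123.6, 217.0]
tcp_rot: [-3.141, -0.0, 1.801]
contact_force: [0.3, -0.2, -4.8]
opening: 0.069
grasp_force: 39.1
```

{"name": "step_arm", "arguments": {"motion": [{"claw": 4, "delta_pos": [0, 0, 1], "turn": 0}, {"claw": 4, "delta_pos": [0, 0, 0.5], "turn": 0}, {"claw": 4, "delta_pos": [0, 0, 0.5], "turn": 0}, {"claw": 4, "delta_pos": [0, 0, 0], "turn": 0}], "force": 30}}

```text
clock: 6.57
eef_pos: [577.1, -123.6, 215.1]
tcp_rot: [3.142, 0.0, 1.801]
contact_force: [-1.0, 0.7, -4.5]
opening: 0.064
grasp_force: 39.2
```

{"name": "step_arm", "arguments": {"motion": [{"claw": 4, "delta_pos": [0, 0, 1], "turn": 0}, {"claw": 4, "delta_pos": [0, 0, 0.5], "turn": 0}, {"claw": 4, "delta_pos": [0, 0, 0.5], "turn": 0}, {"claw": 4, "delta_pos": [0, 0, 0], "turn": 0}], "force": 25}}

```text
clock: 6.9
eef_pos: [578.4, -123.9, 214.8]
tcp_rot: [3.139, 0.001, 1.801]
contact_force: [0.1, -1.0, 6.0]
opening: 0.065
grasp_force: 40.8
```

{"name": "step_arm", "arguments": {"motion": [{"claw": 4, "delta_pos": [0, 0, 0.5], "turn": 0}, {"claw": 4, "delta_pos": [0, 0, 0.5], "turn": 0}, {"claw": 4, "delta_pos": [0, 0, 0], "turn": 0}]}}

```text
clock: 7.15
eef_pos: [579.1, -124.1, 214.7]
tcp_rot: [3.137, 0.002, 1.801]
contact_force: [0.0, 0.3, 10.9]
opening: 0.067
grasp_force: 41.4
```

Contact with the base at TCP z 215. Now I'll tilt in an arc about the foot, first 20 degrees.

{"name": "step_arm", "arguments": {"motion": [{"claw": 4, "delta_pos": [9.5, 0, 0.2], "turn": 0}, {"claw": 4, "delta_pos": [9.5, 0, 0.2], "turn": 0}, {"claw": 4, "delta_pos": [9.5, 0, 1], "turn": 0}, {"claw": 4, "delta_pos": [9.5, 0, 1], "turn": 0}, {"claw": 4, "delta_pos": [9.3, 0, 1.8], "turn": 0}, {"claw": 4, "delta_pos": [9.3, 0, 1.9], "turn": 0}, {"claw": 4, "delta_pos": [9.1, 0, 2.6], "turn": 0}, {"claw": 4, "delta_pos": [9.2, 0, 2.7], "turn": 0}]}}

```text
clock: 7.82
eef_pos: [561.5, -50.0, 202.6]
tcp_rot: [3.138, 0.001, 1.801]
contact_force: [-0.3, 2.5, 6.0]
opening: 0.068
grasp_force: 41.3
```

```bash
python3 - <<'E'
from rig import *
from h import *
s=sense();print(s["contact_force"],s["eef_pos"],s["wrist_torque"],s["opening"])
f=grab_frame("side")
h=f["img"].astype(int)[180:290,220:340];m=(h.max(2)<45).astype(np.uint8)
for r in m[::3]: print("".join(".#"[v] for v in r[::2]))
E
```

```text
[-0.27565582  2.47287673  5.95038059] [561.46063188 -49.97668044 202.56623346] [ 0.25071596 -0.01271037 -0.02885256] 0.06753720602571756
.###........#............###..##............................
..........................##..##............................
............................................................
............................................................
............................................................
............................................................
...........................#.#.....#........................
...........................#.....###........................
...........................#########........................
............................#########.......................
............................#########.......................
.....................###....##########......................
.....................####....#########......................
....................#####....#########......................
.............##....######.....#########.....................
.............############.....#########.........
[... 593 characters left out ...]
##.########..................
..........................####....#######...................
...........................#................................
............................................................
............................................................
............................................................
............................................................
............................................................
............................................................
............................................................
............................................................
............................................................
```

The axle pivots in the pads and the tube leans to the left as wanted, at 6 N. I'll go on.

{"name": "step_arm", "arguments": {"motion": [{"claw": 4, "delta_pos": [8.8, 0, 3.4], "turn": 0}, {"claw": 4, "delta_pos": [8.9, 0, 3.5], "turn": 0}, {"claw": 4, "delta_pos": [8.6, 0, 4.2], "turn": 0}, {"claw": 4, "delta_pos": [8.5, 0, 4.2], "turn": 0}, {"claw": 4, "delta_pos": [8.1, 0, 4.9], "turn": 0}, {"claw": 4, "delta_pos": [8.1, 0, 4.9], "turn": 0}, {"claw": 4, "delta_pos": [7.7, 0, 5.6], "turn": 0}, {"claw": 4, "delta_pos": [7.7, 0, 5.7], "turn": 0}]}}

```text
clock: 8.53
eef_pos: [544.6, 14.7, 163.8]
tcp_rot: [-3.142, -0.0, 1.801]
contact_force: [-0.8, 1.0, -0.1]
opening: 0.067
grasp_force: 37.4
```

{"name": "step_arm", "arguments": {"motion": [{"claw": 4, "delta_pos": [7.2, 0, 6.3], "turn": 0}, {"claw": 4, "delta_pos": [7.2, 0, 6.3], "turn": 0}, {"claw": 4, "delta_pos": [3.3, 0, 3.4], "turn": 0}, {"claw": 4, "delta_pos": [0, 0, 0], "turn": 0}]}}

```text
clock: 8.87
eef_pos: [539.9, 31.7, 147.1]
tcp_rot: [-3.14, -0.0, 1.802]
contact_force: [-0.7, 0.7, -0.5]
opening: 0.07
grasp_force: 32.0
```

```bash
cat >p.py <<'E'
from rig import *
from h import *
import sys
s=sense();print(s["contact_force"].round(1),s["eef_pos"].round(1),s["wrist_torque"].round(2),s["opening"])
f=grab_frame("side");pickle.dump(f,open("cur.pkl","wb"))
h=f["img"].astype(int)[190:290,210:330];m=(h.max(2)<45).astype(np.uint8)
for r in m[::3]: print("".join(".#"[v] for v in r[::2]))
E
python3 p.py
```

```text
[-0.7  0.7 -0.5] [539.9  31.7 147.1] [ 0.01  0.05 -0.09] 0.06961741663674959
............................................................
............................................................
..........................####..............................
........................#######.............................
......................##########............................
.......................#########............................
........................##########..........................
........................##########..........................
.........................##########.........................
.........................###########........................
........................#############.......................
..................#####.#############.......................
..................####################......................
..................#########..##########.....................
..................######......##########....................
...................###.........##########...................
................................###########....
[... 350 characters left out ...]
#########....................
...............................###..........................
............................................................
............................................................
............................................................
............................................................
............................................................
............................................................
............................................................
............................................................
............................................................
............................................................
```

{"name": "step_arm", "arguments": {"motion": [{"claw": 4, "delta_pos": [4.5, 0, 3.1], "turn": 0}, {"claw": 4, "delta_pos": [4.5, 0, 3.1], "turn": 0}, {"claw": 4, "delta_pos": [7.5, 0, 8.8], "turn": 0}, {"claw": 4, "delta_pos": [7.5, 0, 8.8], "turn": 0}, {"claw": 4, "delta_pos": [3.5, 0, 6.3], "turn": 0}, {"claw": 4, "delta_pos": [3.5, 0, 6.3], "turn": 0}, {"claw": 4, "delta_pos": [3.5, 0, 6.3], "turn": 0}, {"claw": 4, "delta_pos": [3.5, 0, 6.3], "turn": 0}]}}

```text
clock: 9.58
eef_pos: [532.1, 68.7, 98.7]
tcp_rot: [-3.142, -0.0, 1.801]
contact_force: [-0.5, 0.5, 0.7]
opening: 0.05
grasp_force: 0.0
```

```bash
python3 p.py
```

```text
[-0.5  0.5  0.7] [532.1  68.7  98.7] [-0.    0.06 -0.02] 0.04965277293367201
................##.#........................................
............................................................
............................................................
............................................................
............................................................
............................................................
.......................#....................................
....................######..................................
...................###########..............................
...................###########..............................
....................###########.............................
..................###############...........................
..................#################.........................
..................##################........................
..................######..############......................
...................###......#############...................
.............................##############....
[... 350 characters left out ...]
######.......................
...............................###..........................
............................................................
............................................................
............................................................
............................................................
............................................................
............................................................
............................................................
............................................................
............................................................
............................................................
```

```bash
python3 - <<'E'
from h import *
f=load("cur");C=np.array([552,-14.6,0]);v=np.array([-.228,.974,0])
for a,z in((-115,55),(-75,55),(-75,75),(75,55),(75,75),(115,55),(0,75)):print(a,z,proj(f,C+v*a+[0,0,z]).round(0))
print("tcp",proj(f,[532.1,68.7,98.7]))
cv2.imwrite("pics/g4.png",crop(f["img"][:,:,::-1].copy(),210,160,120,130,4))
E
```

```text
-115 55 [300. 258.]
-75 55 [289. 247.]
-75 75 [289. 242.]
75 55 [250. 212.]
75 75 [249. 206.]
115 55 [241. 203.]
0 75 [268. 223.]
tcp [245.94162927 196.82158541]
```

View pics/g4.png

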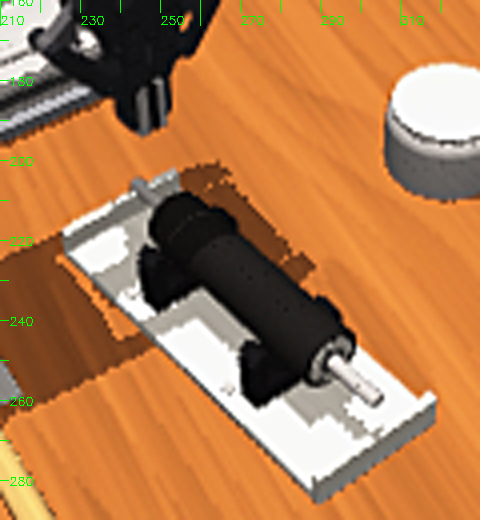

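The axle slipped out of the pads near the end. The roller still lies properly in both V-blocks: near axle tip at (305,260), tube face at (292.5,250), so it is about 12 mm toward the right lip. I'll open the gripper, rise, move over its middle and measure.

{"name": "step_arm", "arguments": {"motion": [{"claw": 30, "delta_pos": [0, 0, -25], "turn": 0}, {"claw": 50, "delta_pos": [0, 0, -35], "turn": 0}, {"claw": 70, "delta_pos": [-25, 0.5, 0], "turn": 0}, {"claw": 70, "delta_pos": [-25, 0, 0], "turn": 0}, {"claw": 70, "delta_pos": [-25, 0, 0], "turn": 0}, {"claw": 70, "delta_pos": [-22.5, 0, 0], "turn": 0}, {"claw": 70, "delta_pos": [0, 0, 0], "turn": 0}, {"claw": 70, "delta_pos": [0, 0, 0], "turn": 0}]}}

```text
clock: 10.3
eef_pos: [555.0, -27.5, 159.3]
tcp_rot: [3.142, -0.0, 1.799]
contact_force: [-0.3, -0.8, 0.3]
opening: 0.823
grasp_force: 0.0
```

```bash
python3 - <<'E'
from rig import *
from h import *
f=grab_frame("side");pickle.dump(f,open("cur.pkl","wb"))
C=np.array([552,-14.6,0]);v=np.array([-.228,.974,0]);w=np.array([.974,.228,0])
im=f["img"].astype(int)
x,y=283,238;h=im[y:y+28,x:x+30]
m=(h.max(2)<60)
g=((h.max(2)-h.min(2)<25)&(h.max(2)>=60))
for r in range(28):print(y+r,"".join("#" if m[r,i] else ("o" if h[r,i].max()>150 else "+") if g[r,i] else "." for i in range(30)))
for p in((305,260),(304,259),(292.5,250),(243,206)):
    X=plane(f,p,55);print(p,X,((X-C)@v).round(1),((X-C)@w).round(1))
print(sense()["eef_pos"])
E
```

```text
238 ############..................
239 #############.................
240 #############.................
241 #############.................
242 ###############...............
243 ################..............
244 ###########+++##..............
245 #########++++++#..............
246 ########+o+++++#..............
247 #######++++##++#o.............
248 ######+o+#++#+#+oo............
249 ######o+#+oo++#oooo...........
250 #####+++#oooo++ooooo..........
251 #####o+##ooooooooooooo........
252 #####++##+oooooooooooo........
253 #####++++++ooooooooooooo......
254 #####++#+++++oooooooooooo.....
255 ##+######+oo++ooooo+ooooooo...
256 ++oo+##++oooo++ooooo+ooooooo..
257 oooooooooooooo++ooooooooooooo.
258 oooooooooooooooo+ooooooooooooo
259 ooooooooooooooooo+oooo+ooooooo
260 oooooooooooooooooo+oo+oooooooo
261 oooooooooooooooooooo+ooooooooo
262 oooooooooooooooooooooooooooooo
263 oooooooooooooooooooooooooooooo
264 oooooooooooooooooooooooooooooo
265 oooooooooooooooooooooooooooo++
(305, 260) [ 584.7 -136.7   55. ] -126.4 4.0
(304, 259) [ 584.1 -133.3   55. ] -122.9 4.2
(292.5, 250) [573.2 -98.7  55. ] -86.7 1.5
(243, 206) [527.5  86.   55. ] 103.6 -0.9
[554.76314803 -26.68065187 159.22508325]
```

{"name": "step_arm", "arguments": {"motion": [{"claw": 70, "delta_pos": [0, 0, 25], "turn": 0}, {"claw": 70, "delta_pos": [0, 0, 30], "turn": 0}, {"claw": 70, "delta_pos": [0, 0, 25], "turn": 0}, {"claw": 70, "delta_pos": [0, 0, 15], "turn": 0}, {"claw": 70, "delta_pos": [0, 0, 10], "turn": 0}, {"claw": 70, "delta_pos": [0, 0, 5], "turn": 0}, {"claw": 70, "delta_pos": [0, 0, 0], "turn": 0}, {"claw": 60, "delta_pos": [0, 0, 0], "turn": 0}]}}

```text
clock: 11.02
eef_pos: [555.4, -26.3, 50.0]
tcp_rot: [3.141, 0.0, 1.801]
contact_force: [0.5, -0.8, 0.4]
opening: 0.705
grasp_force: 0.0
```

{"name": "step_arm", "arguments": {"motion": [{"claw": 50, "delta_pos": [0, 0, 0], "turn": 0}, {"claw": 44, "delta_pos": [0, 0, 0], "turn": 0}, {"claw": 40, "delta_pos": [0, 0, 0], "turn": 0}, {"claw": 36, "delta_pos": [0, 0, 0], "turn": 0}, {"claw": 32, "delta_pos": [0, 0, 0], "turn": 0}, {"claw": 32, "delta_pos": [0, 0, 0], "turn": 0}], "force": 40}}

```text
clock: 11.52
eef_pos: [555.0, -26.7, 49.6]
tcp_rot: [3.141, 0.0, 1.801]
contact_force: [-0.7, 0.3, -0.8]
opening: 0.376
grasp_force: 0.0
```

{"name": "step_arm", "arguments": {"motion": [{"claw": 26, "delta_pos": [0, 0, 0], "turn": 0}, {"claw": 26, "delta_pos": [0, 0, 0], "turn": 0}]}}

```text
clock: 11.68
eef_pos: [555.6, -26.6, 49.9]
tcp_rot: [3.14, 0.0, 1.801]
contact_force: [0.1, 0.8, 4.2]
opening: 0.305
grasp_force: 7.0
```

```bash
python3 p.py
```

```text
[0.1 0.8 4.2] [555.6 -26.6  49.9] [ 0.2  -0.16  0.02] 0.3050327331581383
......................#################.####................
.......................#################.##.................
.......................###################..................
......................#.##############.###..................
........................##############.##...................
.......................##################...................
.................##...##################....................
........................#######..####.......................
....................###########.###.#.......................
...................###########..###.#.......................
....................###########.###.#.......................
..................###########.#####.........................
..................###########.#####.........................
..................###########..######.......................
..................######..###..#######......................
..................####......#############...................
.............................##############........
[... 346 characters left out ...]
######.......................
...............................###..........................
............................................................
............................................................
............................................................
............................................................
............................................................
............................................................
............................................................
............................................................
............................................................
............................................................
```

The opening seems to be the linkage's own measure (10 mm read 0.07), so 0.305 likely is the 40 mm tube. I'll close firmly and check whether it stops there.

{"name": "step_arm", "arguments": {"motion": [{"claw": 22, "delta_pos": [0, 0, 0], "turn": 0}, {"claw": 18, "delta_pos": [0, 0, 0], "turn": 0}, {"claw": 18, "delta_pos": [0, 0, 0], "turn": 0}]}}

```text
clock: 11.98
eef_pos: [555.8, -26.8, 52.2]
tcp_rot: [3.14, 0.001, 1.801]
contact_force: [-9.6, 0.2, 35.4]
opening: 0.215
grasp_force: 26.4
```

```bash
python3 - <<'E'
from rig import *
from h import *
print(sense()["opening"],sense()["grasp_force"],sense()["contact_force"])
f=grab_frame("side");pickle.dump(f,open("cur.pkl","wb"))
im=f["img"][:,:,::-1][165:265,220:320]
im=(255*(im/255.)**.5).astype(np.uint8)
cv2.imwrite("pics/g5.png",cv2.resize(im,None,fx=6,fy=6,interpolation=cv2.INTER_CUBIC))
E
```

```text
0.21472541994414346 26.395905911922455 [-9.57792061  0.16931931 35.42574095]
```

View pics/g5.png

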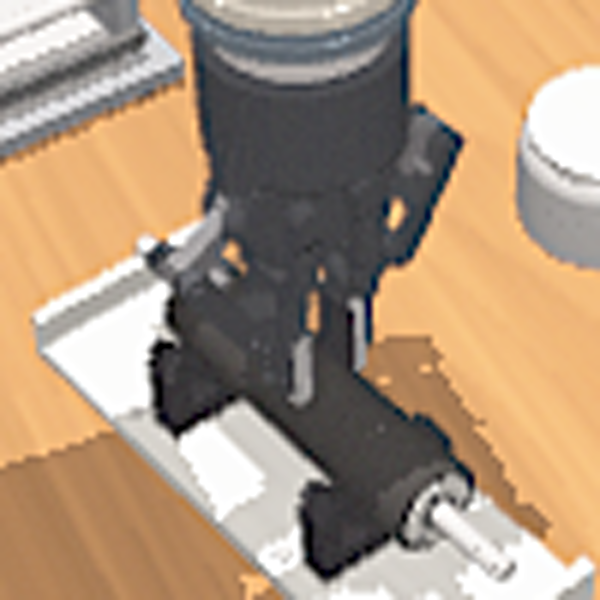

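The picture shows both pads on the upper part of the tube (pad tips at about (270,231) and (280,226)). So they grip above its middle. I'll open and check the tip height by projection.

{"name": "step_arm", "arguments": {"motion": [{"claw": 26, "delta_pos": [0, 0, 0], "turn": 0}, {"claw": 45, "delta_pos": [0, 0, 0], "turn": 0}, {"claw": 70, "delta_pos": [0, 0, 0], "turn": 0}, {"claw": 70, "delta_pos": [0, 0, 0], "turn": 0}, {"claw": 70, "delta_pos": [0, 0, 0], "turn": 0}]}}

```text
clock: 12.45
eef_pos: [554.5, -26.6, 48.9]
tcp_rot: [-3.141, -0.0, 1.801]
contact_force: [-0.5, 0.7, -0.2]
opening: 0.817
grasp_force: 0.0
```

```bash
python3 - <<'E'
from rig import *
from h import *
f=load("cur");v=np.array([-.2285,.9735,0]);w=np.array([.9735,.2285,0]);P=np.array([555.8,-26.8,0])
for l in(-20,-12,-8,8,12,20):
  for dv in(-11,):
    print(l,[ (z,proj(f,P+w*l+v*dv+[0,0,z]).round(0).tolist()) for z in(35,44,55,65,75)])
g=grab_frame("side");pickle.dump(g,open("cur2.pkl","wb"))
C=np.array([552,-14.6,0])
s=sense();print(s["eef_pos"],s["opening"],s["contact_force"])
h=g["img"].astype(int)[238:266,283:313]
for r in h:print("".join("#" if q.max()<60 else "o" if q.max()>150 and q.max()-q.min()<25 else "." for q in r))
E
```

```text
-20 [(35, [269.0, 244.0]), (44, [268.0, 242.0]), (55, [268.0, 238.0]), (65, [268.0, 236.0]), (75, [268.0, 233.0])]
-12 [(35, [271.0, 242.0]), (44, [271.0, 240.0]), (55, [271.0, 237.0]), (65, [271.0, 234.0]), (75, [271.0, 231.0])]
-8 [(35, [273.0, 242.0]), (44, [272.0, 239.0]), (55, [272.0, 236.0]), (65, [272.0, 233.0]), (75, [272.0, 230.0])]
8 [(35, [278.0, 238.0]), (44, [278.0, 236.0]), (55, [278.0, 233.0]), (65, [278.0, 230.0]), (75, [277.0, 227.0])]
12 [(35, [279.0, 238.0]), (44, [279.0, 235.0]), (55, [279.0, 232.0]), (65, [279.0, 229.0]), (75, [279.0, 226.0])]
20 [(35, [282.0, 236.0]), (44, [282.0, 233.0]), (55, [282.0, 230.0]), (65, [282.0, 227.0]), (75, [281.0, 224.0])]
[554.56079328 -26.61906884  48.96696321] 0.8186186983533044 [ 0.58735831 -0.05169703  0.15040749]
############..................
#############.................
#############.................
#############.................
###############...............
################..............
###########..###..............
#########......#..............
########.o.....#..............
#######.o..#...#o.............
######.o.#..#.#.oo............
######o.#.oo..#oooo...........
#####...#oooo..ooooo..........
#####o.##oooooooooooo.........
#####..##.oooooooooooo........
#####......ooooooooooooo......
#####..#....ooooooooooooo.....
##.######.oo..ooooo.ooooooo...
..oo.##..oooo..ooooo.ooooooo..
oooooooooooooo..ooooooooooooo.
oooooooooooooooo.ooooooooooooo
ooooooooooooooooo.oooo.ooooooo
oooooooooooooooooo.oo.oooooooo
oooooooooooooooooooo.ooooooooo
oooooooooooooooooooooooooooooo
oooooooooooooooooooooooooooooo
oooooooooooooooooooooooooooooo
oooooooooooooooooooooooooooo..
```

```bash
python3 - <<'E'
import rig
print([n for n in dir(rig) if not n.startswith('_')])
print(getattr(rig,"tcp_to_tips",None))
E
```

```text
['MotionError', 'grab_frame', 'sense', 'sign_off', 'tcp_to_tips']
8.0
```

{"name": "step_arm", "arguments": {"motion": [{"claw": 70, "delta_pos": [0, 0, 6], "turn": 0}, {"claw": 70, "delta_pos": [0, 0, 6], "turn": 0}, {"claw": 70, "delta_pos": [0, 0, 6], "turn": 0}, {"claw": 70, "delta_pos": [0, 0, 0], "turn": 0}]}}

```text
clock: 12.83
eef_pos: [553.8, -26.6, 29.7]
tcp_rot: [-3.139, -0.001, 1.801]
contact_force: [-0.2, -0.5, -0.5]
opening: 0.822
grasp_force: 0.0
```

{"name": "step_arm", "arguments": {"motion": [{"claw": 56, "delta_pos": [0, 0, 3], "turn": 0}, {"claw": 46, "delta_pos": [0, 0, 3], "turn": 0}, {"claw": 42, "delta_pos": [0, 0, 0], "turn": 0}, {"claw": 38, "delta_pos": [0, 0, 0], "turn": 0}, {"claw": 36, "delta_pos": [0, 0, 0], "turn": 0}, {"claw": 36, "delta_pos": [0, 0, 0], "turn": 0}, {"claw": 36, "delta_pos": [0, 0, 0], "turn": 0}], "force": 20}}

```text
clock: 13.42
eef_pos: [555.4, -26.6, 25.5]
tcp_rot: [3.141, 0.0, 1.801]
contact_force: [2.5, 1.5, -3.6]
opening: 0.456
grasp_force: 22.3
```

It now grips the tube at its full 39–40 mm width, so the tips are really about 20 mm behind the reported TCP. I'll lift and turn toward the press.

{"name": "step_arm", "arguments": {"motion": [{"claw": 34, "delta_pos": [0, 0, 0], "turn": 0}, {"claw": 34, "delta_pos": [0, 0, -4], "turn": 0}, {"claw": 34, "delta_pos": [0, 0, -8], "turn": 0}, {"claw": 34, "delta_pos": [0, 0, -14], "turn": 0}, {"claw": 34, "delta_pos": [0, 0, -20], "turn": 0}, {"claw": 34, "delta_pos": [0, 0, -24], "turn": 0}, {"claw": 34, "delta_pos": [0, 0, -24], "turn": 0}, {"claw": 34, "delta_pos": [0, 0, -20], "turn": 0}], "force": 35}}

```text
clock: 14.08
eef_pos: [554.0, -26.7, 141.2]
tcp_rot: [-3.141, -0.0, 1.801]
contact_force: [0.6, 0.8, -5.0]
opening: 0.449
grasp_force: 36.9
```

```bash
python3 - <<'E'
from rig import *
from h import *
f=grab_frame("side");pickle.dump(f,open("cur.pkl","wb"));s=sense();print(s["contact_force"],s["opening"],s["grasp_force"],s["eef_pos"])
h=f["img"].astype(int)[170:270,210:330]
for r in h[::3]:print("".join("#" if q.max()<45 else "o" if q.max()>110 and q.max()-q.min()<25 else "." for q in r[::2]))
E
```

```text
[ 2.49196129 -0.21535556 -0.94335551] 0.4529967820695614 36.986040472984314 [556.26135005 -26.85823986 144.82067698]
ooooooooooooooooo...o.#################.##..................
ooo.oooooooo..##.ooo.####################...................
ooooooooo..##..#.o.############..########..............oo...
ooooo..###...oo.#####.########...#####.............ooooooooo
oo..##..oooo.....#############...####.............oooooooooo
###...ooo........##############..###o............ooooooooooo
..oooo............##################.............ooooooooooo
oo..................################.............ooooooooooo
......................#####.########..............ooo.ooooo.
.......................####.##########..............oooooooo
........................###.############....................
.....................o...##.##############..................
..................oo.oo.......##############................
...............oo.oooooo.......##########oo.#...........o...
.............oooooooooooo..#.....######.o.#o#...............
..........oo.ooooooooooooo####.....####o#ooo................
.......
[... 390 characters left out ...]
oooooooo###..................
.................ooooooooooooooooooooo#####.................
..................ooooooooooooooooooo######.................
....................ooooooooooo#oooo#######o................
.....................ooooooooo.############ooo..............
o......................ooooooo###########ooooooo............
oo.......................ooooo########.oooooooooo...........
ooo.......................oooo.#####.oooooooooooooo.........
o...........................ooo.##ooooooooooooooooooooo.....
.............................ooooooooooooooooooooooo.oo.....
...............................ooooooooooooooooooooooo......
................................oooooooooooooooooooo........
```

Lifted and held. Now the turn (−1.49) and then the move over the press.

{"name": "step_arm", "arguments": {"motion": [{"claw": 34, "delta_pos": [0, 0, -10], "turn": -0.06}, {"claw": 34, "delta_pos": [0, 0, 0], "turn": -0.11}, {"claw": 34, "delta_pos": [0, 0, 0], "turn": -0.12}, {"claw": 34, "delta_pos": [0, 0, 0], "turn": -0.12}, {"claw": 34, "delta_pos": [0, 0, 0], "turn": -0.12}, {"claw": 34, "delta_pos": [0, 0, 0], "turn": -0.12}, {"claw": 34, "delta_pos": [0, 0, 0], "turn": -0.12}, {"claw": 34, "delta_pos": [0, 0, 0], "turn": -0.12}]}}

```text
clock: 14.8
eef_pos: [553.6, -26.7, 148.6]
tcp_rot: [-3.141, -0.002, 2.697]
contact_force: [-0.5, -0.5, -5.8]
opening: 0.451
grasp_force: 36.8
```

{"name": "step_arm", "arguments": {"motion": [{"claw": 34, "delta_pos": [0, 0, 0], "turn": -0.12}, {"claw": 34, "delta_pos": [0, 0, 0], "turn": -0.12}, {"claw": 34, "delta_pos": [0, 0, 0], "turn": -0.12}, {"claw": 34, "delta_pos": [0, 0, 0], "turn": -0.12}, {"claw": 34, "delta_pos": [0, 0, 0], "turn": -0.08}, {"claw": 34, "delta_pos": [0, 0, 0], "turn": -0.04}, {"claw": 34, "delta_pos": [0.5, 12, 0], "turn": 0}, {"claw": 34, "delta_pos": [0.5, 24, 0], "turn": 0}]}}

```text
clock: 15.47
eef_pos: [547.8, 7.8, 148.8]
tcp_rot: [-3.141, -0.001, -2.996]
contact_force: [-0.4, 0.5, -5.6]
opening: 0.454
grasp_force: 36.9
```

{"name": "step_arm", "arguments": {"motion": [{"claw": 34, "delta_pos": [0.7, 30, 0], "turn": 0}, {"claw": 34, "delta_pos": [0.7, 32, 0], "turn": 0}, {"claw": 34, "delta_pos": [0.7, 32, 0], "turn": 0}, {"claw": 34, "delta_pos": [0.7, 32, 0], "turn": 0}, {"claw": 34, "delta_pos": [0.7, 32, 0], "turn": 0}, {"claw": 34, "delta_pos": [0.7, 32, 0], "turn": 0}, {"claw": 34, "delta_pos": [0.7, 32, 0], "turn": 0}, {"claw": 34, "delta_pos": [0.7, 32, 0], "turn": 0}]}}

```text
clock: 16.13
eef_pos: [503.5, 260.7, 148.9]
tcp_rot: [-3.141, -0.002, -2.994]
contact_force: [0.6, 0.7, -5.2]
opening: 0.454
grasp_force: 36.9
```

{"name": "step_arm", "arguments": {"motion": [{"claw": 34, "delta_pos": [0.4, 25, 0], "turn": 0}, {"claw": 34, "delta_pos": [0, 13, 0], "turn": 0}, {"claw": 34, "delta_pos": [0, 0, 0], "turn": 0}, {"claw": 34, "delta_pos": [0, 0, 0], "turn": 0}, {"claw": 34, "delta_pos": [0, 0, 0], "turn": 0}]}}

```text
clock: 16.55
eef_pos: [498.7, 295.7, 149.0]
tcp_rot: [-3.141, -0.001, -2.993]
contact_force: [0.3, 0.6, -4.9]
opening: 0.454
grasp_force: 37.0
```

```bash
python3 - <<'E'
from rig import *
from h import *
u=np.array([.9888,.1494,0]);M=np.array([498.5,296,178.5])
for n in("side","top"):
  f=grab_frame(n);pickle.dump(f,open("cur_"+n+".pkl","wb"))
  P={a:proj(f,M+u*a).round(1) for a in(-115,-75,75,115)};print(n,P)
  print(" jaw px",[proj(f,np.array([499.5,296.6,z])+u*a).round(1).tolist() for a in(-84,84) for z in(75,106)])
  for a in(-95,95):
    x,y=(proj(f,M+u*a)).astype(int);x-=17;y-=13
    print(n,a,"origin",x,y)
    for r in f["img"].astype(int)[y:y+26,x:x+34]:print("".join("#" if q.max()<50 else "o" if q.max()>90 and q.max()-q.min()<28 else "+" if q.max()-q.min()<28 else "." for q in r))
E
```

```text
side {-115: array([156.9, 140.8]), -75: array([171.8, 135.5]), 75: array([223.6, 117. ]), 115: array([236.5, 112.4])}
 jaw px [[177.0, 168.6], [174.7, 159.4], [230.9, 147.3], [229.7, 138.3]]
side -95 origin 147 125
................................##
.............................+####
...........................#######
........................##########
......................############
......................+###########
......................oo##########
......................o+o#########
......................o#o#########
.......................o++########
......................oooo########
....................ooooo++#######
.................oooooooo+o#######
..............oooooooo+.+#o+######
...........ooooooo+++....#o+######
..........oooooo++.......oo+######
..........ooo++...........++#####.
..........o+...............###....
..................................
..................................
..................................
..................................
..................................
..................................
..................................
..........
[... 2311 characters left out ...]

................ooo...............
................oooo..............
................oooo..............
................oooo..............
................oooo..............
................oooo..............
................oooo..............
................oooo..............
................ooooo.............
...............ooooo..............
...............ooooo..............
...............oooooo.............
................ooooo.............
................ooooo.............
................ooooo.............
................ooooo.............
.......++.......ooooo.............
.....ooooo.....+++++++............
.....oooo+++++##############......
.....ooo++###################.....
```

The held roller is level, and its tips match the prediction within 1 px in both views. It sits 2 mm short along the press and 1 mm to the side, so I'll correct that and lower to just above the mouths.

{"name": "step_arm", "arguments": {"motion": [{"claw": 34, "delta_pos": [-2, 1, 0], "turn": 0}, {"claw": 34, "delta_pos": [0, 0, 8], "turn": 0}, {"claw": 34, "delta_pos": [0, 0, 12], "turn": 0}, {"claw": 34, "delta_pos": [0, 0, 12], "turn": 0}, {"claw": 34, "delta_pos": [0, 0, 10], "turn": 0}, {"claw": 34, "delta_pos": [0, 0, 8], "turn": 0}, {"claw": 34, "delta_pos": [0, 0, 5], "turn": 0}, {"claw": 34, "delta_pos": [0, 0, 3], "turn": 0}]}}

```text
clock: 17.32
eef_pos: [500.5, 297.7, 90.1]
tcp_rot: [-3.141, -0.002, -2.992]
contact_force: [0.4, 0.1, -5.6]
opening: 0.455
grasp_force: 36.9
```

{"name": "step_arm", "arguments": {"motion": [{"claw": 34, "delta_pos": [0, 0, 4], "turn": 0}, {"claw": 34, "delta_pos": [0, 0, 4], "turn": 0}, {"claw": 34, "delta_pos": [0, 0, 3], "turn": 0}, {"claw": 34, "delta_pos": [0, 0, 2], "turn": 0}, {"claw": 34, "delta_pos": [0, 0, 0], "turn": 0}]}}

```text
clock: 17.73
eef_pos: [500.9, 297.9, 78.1]
tcp_rot: [-3.141, -0.0, -2.992]
contact_force: [-0.1, -0.6, -5.3]
opening: 0.45
grasp_force: 36.9
```

```bash
cat >q.py <<'E'
from rig import *
from h import *
u=np.array([.9888,.1494,0]);s=sense();T=s["eef_pos"];M=np.array([T[0],T[1],T[2]+29.5])
print(s["contact_force"].round(1),T.round(1))
for n in("side","top"):
  f=grab_frame(n)
  for a in(-100,100):
    p=proj(f,M+u*a);x,y=p.astype(int);x-=16;y-=11
    print(n,a,"pred tip",proj(f,M+u*np.sign(a)*115).round(1),"origin",x,y)
    for r in f["img"].astype(int)[y:y+22,x:x+32]:print("".join("#" if q.max()<50 else "o" if q.max()>100 and q.max()-q.min()<28 else "+" if q.max()-q.min()<28 else "." for q in r))
E
python3 q.py
```

```text
[-0.1 -0.6 -5.3] [500.9 297.9  78.1]
side -100 pred tip [164.  162.7] origin 153 149
...........................#####
.........................#######
......................##########
......................##########
......................++########
......................+++#######
.................ooo...++o######
................#oooo..+########
.................oooo.ooo++#####
.................++oooooo++#####
................ooooooo++#o#####
...............oooooo+++.#++####
............oooooo+++o+...++####
...........oooo++++#ooo+..#+####
...........+o+++o++#++++..++####
............+..oo+++++++oooo#+++
...............+oo+o++++++++++##
................+++##++++++++###
.................#+++++++++++#+o
.................++++++++#++++oo
..................++++++++++++oo
..................++...+++++++oo
side 100 pred tip [239.4 133.8] origin 218 124
................................
................................
................................
................................
................................
................................
................................
...........
[... 1328 characters left out ...]
.......
................................
................................
................................
................................
................................
................................
...............oooo.............
...............oooo.............
...............oooo.............
...............oooo.............
...............oooo.............
...............oooo.............
................ooo.............
................oooo............
................oooo............
................oooo...........+
................oooo.......ooo++
..oo+++........ooooo....oooooo++
oooo+ooooooooooooooo...ooooooo++
+++ooooooooooooooooo...oooo+++++
.++ooooooooooooooooo+++ooo++++++
```

```bash
python3 - <<'E'
from h import *
f=load("top");
def dump(f,x,y,w,h):
  print(x,y)
  for j in range(h):
    s=""
    for q in f["img"][y+j,x:x+w].astype(int):
      r,g,b=q
      s+= "Y" if g>0.62*r and b<0.4*r and r>60 else "." if r-b>35 else "0123456789"[min(9,r//26)]
    print(f"{y+j:3d}",s)
dump(f,98,199,66,12);dump(f,104,276,70,14)
f=load("side");dump(f,160,150,34,26);dump(f,215,128,34,28)
u=np.array([.9888,.1494,0]);n=np.array([-.1494,.9888,0]);C=np.array([499.5,296.6,0])
for nm in("top","side"):
  f=load(nm)
  for a in(79,89,-79,-89):print(nm,a,[(l,z,proj(f,C+u*a+n*l+[0,0,z]).round(1).tolist()) for l,z in((-20,106),(20,106),(0,92),(0,75))])
E
```

```text
98 199
199 ....Y....Y.YY.Y.......Y.Y..YYYYYY......YY...Y..YYY..........Y.YY..
200 .Y.......YY.Y............YYYYYYYYY........Y....................Y.Y
201 ..YY.Y..Y.YYYY..Y....Y..YYYYYYYYYYYYY.YY.Y.....YY.YYY........YYY..
202 .....YYY.YY.Y..Y.YY.....YYYYYYYYY......YYY..YYY......Y.YY........4
203 .333..........YYYY...YYYYYYYYYY..444443.Y.YY....44444.....44444444
204 34433444433333......4..YYYYYY..4444444322...4444444443334444444444
205 444333333333334444444433.YYY.5444444443212344444444442223344444444
206 4443333333444444444444322....4444444433211244444444432112234444444
207 ....33333344444444444433223444443333322111244444444332111123333444
208 .YYY...44444444444444442123444332222211111233333333221111112333344
209 ..YY..444444444444444332123443221111111111222222223332111112222234
210 ..Y.44444433333322332322123433211111111111111111124443211112222234
104 276
276 ..Y.432223554333345566656656665566666556665555555445543233333222244432
277 .YY.432223554333334566665566655566655555555444444344432222222222244432
278 ....432223555333334566665655555555555554443333344444432111122222344442
279 YY..
[... 3150 characters left out ...]
26.6, 205.4])]
top -79 [(-20, 106, [137.8, 278.6]), (20, 106, [119.0, 281.1]), (0, 92, [130.5, 279.9]), (0, 75, [132.9, 279.9])]
top -89 [(-20, 106, [138.2, 283.3]), (20, 106, [119.4, 285.8]), (0, 92, [130.8, 284.5]), (0, 75, [133.2, 284.5])]
side 79 [(-20, 106, [231.7, 142.2]), (20, 106, [224.7, 135.6]), (0, 92, [228.7, 143.0]), (0, 75, [229.3, 147.9])]
side 89 [(-20, 106, [234.8, 141.0]), (20, 106, [227.8, 134.4]), (0, 92, [231.8, 141.8]), (0, 75, [232.4, 146.7])]
side -79 [(-20, 106, [179.5, 162.5]), (20, 106, [173.3, 155.1]), (0, 92, [177.4, 162.9]), (0, 75, [178.7, 167.9])]
side -89 [(-20, 106, [176.0, 163.9]), (20, 106, [169.9, 156.4]), (0, 92, [174.0, 164.3]), (0, 75, [175.3, 169.3])]
```

The jaw slits show at top-view columns ≈122 (far) and ≈129 (near), within 1 px of my estimate, and the axle is over them. I'll trim the yaw slightly and creep down while watching the force.

{"name": "step_arm", "arguments": {"motion": [{"claw": 34, "delta_pos": [0, 0, 2], "turn": -0.01}, {"claw": 34, "delta_pos": [0, 0, 2], "turn": 0}, {"claw": 34, "delta_pos": [0, 0, 2], "turn": 0}, {"claw": 34, "delta_pos": [0, 0, 2], "turn": 0}, {"claw": 34, "delta_pos": [0, 0, 0], "turn": 0}], "force": 25}}

```text
clock: 18.25
eef_pos: [500.8, 297.8, 69.9]
tcp_rot: [-3.141, -0.001, -2.982]
contact_force: [-0.8, 0.8, -5.2]
opening: 0.449
grasp_force: 36.9
```

{"name": "step_arm", "arguments": {"motion": [{"claw": 34, "delta_pos": [0, 0, 1.5], "turn": 0}, {"claw": 34, "delta_pos": [0, 0, 1.5], "turn": 0}, {"claw": 34, "delta_pos": [0, 0, 1], "turn": 0}, {"claw": 34, "delta_pos": [0, 0, 0], "turn": 0}]}}

```text
clock: 18.58
eef_pos: [500.9, 297.9, 66.1]
tcp_rot: [-3.141, -0.0, -2.982]
contact_force: [0.8, -0.2, -5.7]
opening: 0.453
grasp_force: 36.9
```

```bash
python3 -c "
from rig import *
s=sense();print(s['contact_force'],s['wrist_torque'],s['eef_pos'])"
```

```text
[ 0.75299809 -0.19345845 -5.68454965] [-0.02367964  0.01582528 -0.06145641] [500.9368234  297.89859855  66.14775033]
```

{"name": "step_arm", "arguments": {"motion": [{"claw": 34, "delta_pos": [0, 0, 1], "turn": 0}, {"claw": 34, "delta_pos": [0, 0, 1], "turn": 0}, {"claw": 34, "delta_pos": [0, 0, 1], "turn": 0}, {"claw": 34, "delta_pos": [0, 0, 0], "turn": 0}]}}

```text
clock: 18.92
eef_pos: [500.9, 297.9, 63.2]
tcp_rot: [-3.142, -0.0, -2.982]
contact_force: [0.3, -0.1, -4.8]
opening: 0.454
grasp_force: 36.9
```

{"name": "step_arm", "arguments": {"motion": [{"claw": 34, "delta_pos": [0, 0, 1], "turn": 0}, {"claw": 34, "delta_pos": [0, 0, 1], "turn": 0}, {"claw": 34, "delta_pos": [0, 0, 1], "turn": 0}, {"claw": 34, "delta_pos": [0, 0, 0], "turn": 0}]}}

```text
clock: 19.25
eef_pos: [500.9, 297.9, 60.1]
tcp_rot: [-3.141, -0.0, -2.982]
contact_force: [0.9, -0.1, -4.9]
opening: 0.456
grasp_force: 36.9
```

Already below the V mouth with no contact force. I'll continue down.

{"name": "step_arm", "arguments": {"motion": [{"claw": 34, "delta_pos": [0, 0, 1], "turn": 0}, {"claw": 34, "delta_pos": [0, 0, 1], "turn": 0}, {"claw": 34, "delta_pos": [0, 0, 1], "turn": 0}, {"claw": 34, "delta_pos": [0, 0, 1], "turn": 0}, {"claw": 34, "delta_pos": [0, 0, 0], "turn": 0}]}}

```text
clock: 19.67
eef_pos: [500.9, 297.9, 56.1]
tcp_rot: [-3.141, -0.0, -2.982]
contact_force: [-0.4, -0.4, -5.3]
opening: 0.457
grasp_force: 36.9
```

{"name": "step_arm", "arguments": {"motion": [{"claw": 34, "delta_pos": [0, 0, 1], "turn": 0}, {"claw": 34, "delta_pos": [0, 0, 1], "turn": 0}, {"claw": 34, "delta_pos": [0, 0, 1], "turn": 0}, {"claw": 34, "delta_pos": [0, 0, 0], "turn": 0}]}}

```text
clock: 20.0
eef_pos: [500.9, 297.9, 53.1]
tcp_rot: [-3.141, -0.0, -2.982]
contact_force: [-0.1, 0.3, -4.7]
opening: 0.448
grasp_force: 36.9
```

{"name": "step_arm", "arguments": {"motion": [{"claw": 34, "delta_pos": [0, 0, 0.7], "turn": 0}, {"claw": 34, "delta_pos": [0, 0, 0.7], "turn": 0}, {"claw": 34, "delta_pos": [0, 0, 0], "turn": 0}]}}

```text
clock: 20.25
eef_pos: [501.0, 298.0, 51.9]
tcp_rot: [-3.142, -0.0, -2.982]
contact_force: [-0.3, 0.5, -4.7]
opening: 0.454
grasp_force: 36.9
```

{"name": "step_arm", "arguments": {"motion": [{"claw": 34, "delta_pos": [0, 0, 0.7], "turn": 0}, {"claw": 34, "delta_pos": [0, 0, 0.7], "turn": 0}, {"claw": 34, "delta_pos": [0, 0, 0], "turn": 0}]}}

```text
clock: 20.5
eef_pos: [501.0, 298.0, 50.5]
tcp_rot: [-3.142, 0.0, -2.982]
contact_force: [-0.0, 0.5, -5.4]
opening: 0.45
grasp_force: 37.0
```

{"name": "step_arm", "arguments": {"motion": [{"claw": 34, "delta_pos": [0, 0, 0.5], "turn": 0}, {"claw": 34, "delta_pos": [0, 0, 0.3], "turn": 0}, {"claw": 34, "delta_pos": [0, 0, 0], "turn": 0}]}}

```text
clock: 20.75
eef_pos: [501.1, 298.1, 50.3]
tcp_rot: [3.141, 0.0, -2.982]
contact_force: [-2.2, -0.7, 3.0]
opening: 0.45
grasp_force: 37.7
```

```bash
python3 q.py | awk '/top 100/{exit}1' | head -50
```

```text
[-2.2 -0.7  3. ] [501.1 298.1  50.3]
side -100 pred tip [166.4 170.9] origin 155 157
...............oooo..........###
...............#oooo......######
..............o++ooo....########
..............o++oooo.##########
.............#ooooooo.++########
..............+o+#ooo+.++#######
..............o++#++++.#o+######
.............oo+++++++oo+o######
.............+oo+o++++++++o#####
..............++###++++++++#####
...............#+++oo++++++#####
...............+ooooo+##+++#####
..............oooooo++++++++####
...........oooooo+++.+++++++####
...........ooo+++....+++++++###+
............+++o......#+#+++#ooo
............oooo.......++++++ooo
...........ooooo.......++++++ooo
............oooo.......+++++++oo
............+oooo......++++o++oo
............+ooooo...###++#o+++o
.............#ooooo+####+++#+o++
side 100 pred tip [240.3 141.8] origin 219 132
................................
......o.........................
....o.oo........................
.....oooo.......#...............
.....#ooo.....###...............
.....#oooo.###..................
.....##oooo.....................
...oo++oooo.....................
..ooo+++ooo.....................
..#o+###oooo........o...........
..########++..ooooooo...........
##########+++#++++oooo..........
###########+++#+#++.............
###########+o+++++..............
############++++++..............
############++++++..............
############++++++..............
#############++++++.............
#############+++++..............
#############++++++.............
#############+#o+++.............
#############++#+ooo............
top -100 pred tip [132.9 295.6] origin 116 277
++++++++#################+++++++
++++++++#######+###+++++++++++++
```

Seated: contact at TCP 50.3, i.e. axle at z ≈ 80, and both axle tips are where predicted. I'll release gently, rise, shut the fingers and step aside.

{"name": "step_arm", "arguments": {"motion": [{"claw": 37, "delta_pos": [0, 0, 0], "turn": 0}, {"claw": 39, "delta_pos": [0, 0, 0], "turn": 0}, {"claw": 41, "delta_pos": [0, 0, 0], "turn": 0}, {"claw": 44, "delta_pos": [0, 0, 0], "turn": 0}, {"claw": 50, "delta_pos": [0, 0, 0], "turn": 0}, {"claw": 56, "delta_pos": [0, 0, 0], "turn": 0}, {"claw": 56, "delta_pos": [0, 0, 0], "turn": 0}]}}

```text
clock: 21.43
eef_pos: [501.1, 298.0, 49.7]
tcp_rot: [3.142, 0.0, -2.982]
contact_force: [0.4, 0.0, 0.7]
opening: 0.656
grasp_force: 0.0
```

{"name": "step_arm", "arguments": {"motion": [{"claw": 56, "delta_pos": [0, 0, -5], "turn": 0}, {"claw": 56, "delta_pos": [0, 0, -15], "turn": 0}, {"claw": 56, "delta_pos": [0, 0, -25], "turn": 0}, {"claw": 30, "delta_pos": [0, 0, -25], "turn": 0}, {"claw": 0, "delta_pos": [0, 10, -15], "turn": 0}, {"claw": 0, "delta_pos": [0, 20, 0], "turn": 0}, {"claw": 0, "delta_pos": [0, 20, 0], "turn": 0}, {"claw": 0, "delta_pos": [0, 20, 0], "turn": 0}]}}

```text
clock: 22.1
eef_pos: [490.2, 367.9, 135.8]
tcp_rot: [3.141, 0.001, -2.983]
contact_force: [0.5, 0.1, 0.5]
opening: -0.001
grasp_force: 0.0
```

```bash
python3 - <<'E'
from rig import *
from h import *
f=grab_frame("side");pickle.dump(f,open("cur.pkl","wb"));s=sense();T=s["eef_pos"];print(T,s["opening"])
for dz in(-8,0,10,20,30):print(dz,proj(f,T+[0,0,dz]).round(1))
x,y=proj(f,T).astype(int);x-=20;y-=32
print(x,y)
for r in f["img"].astype(int)[y:y+44,x:x+44]:print("".join("#" if q.max()<50 else "o" if q.max()>100 and q.max()-q.min()<28 else "+" if q.max()-q.min()<28 else "." for q in r))
C=np.array([499.5,297.6,0]);u=np.array([.9888,.1494,0])
print([proj(f,C+u*a+[0,0,80]).round(1).tolist() for a in(-115,-75,75,115)])
E
```

```text
[489.78493279 371.27778353 135.76951219] 0.0019750676718818644
-8 [190.2 129.2]
0 [189.7 126.7]
10 [189.1 123.7]
20 [188.4 120.5]
30 [187.8 117.4]
169 94
.....###############++++....................
......##############++++....................
......###############+++....................
.......##############++++...................
.......###############++++.##...............
........##############+++++##...............
........#############+#oo++###..............
.........#########++#+#++++###..............
.........#####################..............
.........####################...............
...........##################...............
............#################...............
............################................
............+###############................
.............##############.................
..............#############.................
...............##########...................
...............#########....................
...............#+######+....................
...............#++######....................
...............+++######....................
.
[... 398 characters left out ...]
.....
............................................
............................................
............................................
............................................
............................................
............................................
............................................
............................................
............................................
............................................
............................................
............................................
............................................
............................................
[[165.8, 171.1], [179.6, 165.7], [227.8, 146.7], [239.8, 142.0]]
```

Shut tips end about 18 mm behind the TCP, so they should touch the tube's top (z 100) at TCP z ≈ 82. I'll find that height by a gentle touch.

{"name": "step_arm", "arguments": {"motion": [{"claw": 0, "delta_pos": [0, -25, 0], "turn": 0}, {"claw": 0, "delta_pos": [0, -25, 0], "turn": 0}, {"claw": 0, "delta_pos": [0, -20, 0], "turn": 0}, {"claw": 0, "delta_pos": [0, 0, 20], "turn": 0}, {"claw": 0, "delta_pos": [0, 0, 15], "turn": 0}, {"claw": 0, "delta_pos": [0, 0, 9], "turn": 0}, {"claw": 0, "delta_pos": [0, 0, 0], "turn": 0}]}}

```text
clock: 22.73
eef_pos: [500.0, 297.2, 89.2]
tcp_rot: [-3.14, -0.003, -2.983]
contact_force: [-0.4, -0.9, 0.8]
opening: -0.001
grasp_force: 0.0
```

{"name": "step_arm", "arguments": {"motion": [{"claw": 0, "delta_pos": [0, 0, 1.5], "turn": 0}, {"claw": 0, "delta_pos": [0, 0, 1], "turn": 0}, {"claw": 0, "delta_pos": [0, 0, 0], "turn": 0}]}}

```text
clock: 22.98
eef_pos: [501.4, 298.4, 88.9]
tcp_rot: [3.141, 0.001, -2.982]
contact_force: [0.5, 0.3, -0.4]
opening: -0.001
grasp_force: 0.0
```

{"name": "step_arm", "arguments": {"motion": [{"claw": 0, "delta_pos": [0, 0, 1], "turn": 0}, {"claw": 0, "delta_pos": [0, 0, 1], "turn": 0}, {"claw": 0, "delta_pos": [0, 0, 0], "turn": 0}]}}

```text
clock: 23.23
eef_pos: [501.1, 298.1, 86.4]
tcp_rot: [3.141, 0.0, -2.982]
contact_force: [0.4, 0.3, -0.3]
opening: 0.003
grasp_force: 0.0
```

{"name": "step_arm", "arguments": {"motion": [{"claw": 0, "delta_pos": [0, 0, 1], "turn": 0}, {"claw": 0, "delta_pos": [0, 0, 1], "turn": 0}, {"claw": 0, "delta_pos": [0, 0, 0], "turn": 0}]}}

```text
clock: 23.48
eef_pos: [500.9, 297.9, 84.1]
tcp_rot: [-3.141, -0.0, -2.982]
contact_force: [-0.1, -0.7, 0.0]
opening: -0.002
grasp_force: 0.0
```

{"name": "step_arm", "arguments": {"motion": [{"claw": 0, "delta_pos": [0, 0, 1], "turn": 0}, {"claw": 0, "delta_pos": [0, 0, 0], "turn": 0}]}}

```text
clock: 23.65
eef_pos: [500.9, 297.9, 83.1]
tcp_rot: [-3.141, -0.0, -2.982]
contact_force: [-0.5, -0.2, 0.1]
opening: -0.002
grasp_force: 0.0
```

{"name": "step_arm", "arguments": {"motion": [{"claw": 0, "delta_pos": [0, 0, 1], "turn": 0}, {"claw": 0, "delta_pos": [0, 0, 0], "turn": 0}]}}

```text
clock: 23.82
eef_pos: [501.0, 297.9, 82.1]
tcp_rot: [-3.142, -0.0, -2.982]
contact_force: [0.2, 0.2, 0.5]
opening: -0.008
grasp_force: 0.0
```

{"name": "step_arm", "arguments": {"motion": [{"claw": 0, "delta_pos": [0, 0, 1], "turn": 0}, {"claw": 0, "delta_pos": [0, 0, 0], "turn": 0}]}}

```text
clock: 23.98
eef_pos: [501.0, 297.9, 81.1]
tcp_rot: [-3.142, -0.0, -2.982]
contact_force: [0.3, -1.0, 0.2]
opening: 0.003
grasp_force: 0.0
```

{"name": "step_arm", "arguments": {"motion": [{"claw": 0, "delta_pos": [0, 0, 0.7], "turn": 0}, {"claw": 0, "delta_pos": [0, 0, 0], "turn": 0}]}}

```text
clock: 24.15
eef_pos: [501.1, 298.1, 80.8]
tcp_rot: [3.141, 0.0, -2.982]
contact_force: [-0.9, -0.6, 2.6]
opening: -0.003
grasp_force: 1.2
```

{"name": "step_arm", "arguments": {"motion": [{"claw": 0, "delta_pos": [0, 0, 0.7], "turn": 0}, {"claw": 0, "delta_pos": [0, 0, 0], "turn": 0}]}}

```text
clock: 24.32
eef_pos: [501.1, 298.2, 80.6]
tcp_rot: [3.141, 0.0, -2.982]
contact_force: [-3.6, -0.4, 8.4]
opening: -0.001
grasp_force: 4.1
```

{"name": "step_arm", "arguments": {"motion": [{"claw": 0, "delta_pos": [0, 0, 0.7], "turn": 0}, {"claw": 0, "delta_pos": [0, 0, 0], "turn": 0}]}}

```text
clock: 24.48
eef_pos: [501.2, 298.3, 80.4]
tcp_rot: [3.141, 0.001, -2.983]
contact_force: [-4.2, 0.0, 13.2]
opening: 0.0
grasp_force: 6.9
```

Contact begins at TCP z 81.0 and the stiffness is about 8 N/mm. I'll set up a stroke with about 1 mm of overlap, crossing the tube's top at 250 mm/s.

{"name": "step_arm", "arguments": {"motion": [{"claw": 0, "delta_pos": [0, 0, -15], "turn": 0}, {"claw": 0, "delta_pos": [0, 0, -15], "turn": 0}, {"claw": 0, "delta_pos": [0, 24, 0], "turn": 0}, {"claw": 0, "delta_pos": [0, 24, 0], "turn": 0}, {"claw": 0, "delta_pos": [0, 0, 15], "turn": 0}, {"claw": 0, "delta_pos": [0, 0, 10], "turn": 0}, {"claw": 0, "delta_pos": [0, 0, 4.1], "turn": 0}, {"claw": 0, "delta_pos": [0, 0, 0], "turn": 0}]}}

```text
clock: 25.15
eef_pos: [492.4, 344.2, 78.4]
tcp_rot: [-3.14, -0.003, -2.983]
contact_force: [-0.2, -1.0, -0.0]
opening: 0.003
grasp_force: 0.0
```

{"name": "step_arm", "arguments": {"motion": [{"claw": 0, "delta_pos": [0, 0, 0], "turn": 0}, {"claw": 0, "delta_pos": [0, 0, 0], "turn": 0}, {"claw": 0, "delta_pos": [0, 0, 0], "turn": 0}]}}

```text
clock: 25.4
eef_pos: [493.9, 345.2, 80.6]
tcp_rot: [3.141, 0.001, -2.983]
contact_force: [-0.1, -0.1, 0.7]
opening: -0.002
grasp_force: 0.0
```

```bash
python3 - <<'E'
from rig import *
from h import *
F=[grab_frame("side")["img"].astype(int) for _ in range(5)]
np.save("still.npy",np.array(F))
d=np.array(F).max(2+1).astype(float);v=d.std(0)[125:185,155:250];print((v>6).sum(),v.max())
print(sense()["eef_pos"])
for r in F[-1][150:182,168:200]:print("".join("#" if q.max()<50 else "o" if q.max()>100 and q.max()-q.min()<28 else "+" if q.max()-q.min()<28 else "." for q in r))
E
```

```text
30 52.50142855199275
[493.61475113 345.38073655  80.36869414]
................................
...............................#
.............................###
..........................######
........................########
.o++o................###########
.#+ooo............+#############
..+ooo..........################
..#oooo......###################
.o#oooo....#####################
++++oooo.#######################
.+++oooo.++#####################
.++#+ooo+.o+####################
.o++#++++.#o+###################
oo+++++++oo+o###################
+o+++++++++++o##################
.+++#+++++++++#################+
..#+++oo++++++##############++oo
..+ooooo+##+++###########+oooooo
.oooooo++++++++########+oooooooo
oooo+++.+++++++#####+ooooooooooo
o+++....+++++++###+ooooooooooooo
++o......#+#+++#+ooooooooooooooo
ooo.......++++++oooooooooooooooo
ooo.......++++++oooooooooooooooo
ooo.......+++++++ooooooooooooooo
oooo......++++o++ooooooooooooooo
ooo++...##+++#o+++oooooooooooooo
#o+++o+####+++#+++++oooooooooooo
.#+++++####+++++++++ooooo+oooooo
..++++o+###+++oo+#+++oooooooooo+
...+++++####++oo+++++oooooooo+++
```

{"name": "step_arm", "arguments": {"motion": [{"claw": 0, "delta_pos": [0, -8, 0], "turn": 0}, {"claw": 0, "delta_pos": [0, -17, 0], "turn": 0}, {"claw": 0, "delta_pos": [0, -21, 0], "turn": 0}, {"claw": 0, "delta_pos": [0, -21, 0], "turn": 0}, {"claw": 0, "delta_pos": [0, -21, 0], "turn": 0}, {"claw": 0, "delta_pos": [0, -18, 0], "turn": 0}, {"claw": 0, "delta_pos": [0, -8, -25], "turn": 0}, {"claw": 0, "delta_pos": [0, 0, -30], "turn": 0}]}}

```text
clock: 26.32
eef_pos: [509.8, 229.6, 133.6]
tcp_rot: [-3.14, -0.005, -2.984]
contact_force: [-0.6, 0.3, 0.3]
opening: 0.003
grasp_force: 0.0
```

```bash
python3 - <<'E'
from rig import *
from h import *
F=[];C=[]
for _ in range(26):
  C.append(sense()["clock"]);F.append(grab_frame("side")["img"].astype(int).max(2))
F=np.array(F).astype(float);np.save("spin.npy",F);print(C[0],C[-1])
v=F.std(0);ys,xs=np.nonzero(v[150:180,165:245]>8);print(len(ys))
i=np.argsort(-v[150:180,165:245].ravel())[:8]
for k in i:
  y,x=150+k//80,165+k%80;print((x,y),F[:,y,x].astype(int).tolist())
print(sense()["eef_pos"])
E
```

```text
26.3167 27.5667
52
(np.int64(225), np.int64(160)) [169, 204, 231, 130, 204, 231, 130, 171, 204, 230, 204, 130, 130, 130, 129, 130, 130, 129, 170, 170, 252, 230, 130, 129, 204, 204]
(np.int64(210), np.int64(166)) [167, 167, 228, 125, 200, 200, 126, 167, 200, 201, 167, 125, 125, 126, 125, 126, 126, 125, 125, 167, 249, 228, 125, 125, 201, 200]
(np.int64(199), np.int64(179)) [120, 121, 120, 120, 121, 121, 197, 198, 198, 197, 198, 198, 198, 198, 198, 198, 198, 198, 198, 198, 198, 198, 198, 199, 198, 199]
(np.int64(203), np.int64(165)) [235, 199, 236, 206, 219, 237, 236, 219, 168, 236, 235, 236, 235, 206, 246, 206, 236, 235, 255, 255, 205, 151, 150, 255, 255, 150]
(np.int64(187), np.int64(155)) [162, 149, 151, 177, 131, 151, 160, 162, 102, 152, 179, 187, 188, 177, 187, 176, 186, 201, 189, 189, 119, 102, 114, 215, 174, 102]
(np.int64(183), np.int64(176)) [190, 190, 191, 93, 93, 93, 92, 92, 93, 93, 93, 93, 93, 93, 93, 93, 93, 92, 93, 93, 91, 92, 91, 92, 93, 93]
(np.int64(209), np.int64(175)) [123, 186, 186, 187, 123, 123, 123, 122, 122, 122, 123, 123, 123, 186, 186, 187, 186, 187, 186, 141, 123, 124, 123, 121, 123, 122]
(np.int64(198), np.int64(167)) [204, 168, 183, 191, 167, 183, 205, 167, 150, 204, 217, 217, 205, 191, 204, 167, 204, 205, 244, 218, 168, 149, 150, 234, 234, 150]
[511.54629946 232.80116574 135.1065692 ]
```

```bash
python3 - <<'E'
from h import *
F=np.load("spin.npy");S=np.load("still.npy").max(3).astype(float)
for nm,(y0,y1,x0,x1) in(("face",(158,172,174,184)),("tube",(140,170,184,228))):
  v=F[:,y0:y1,x0:x1].std(0);w=S[:,y0:y1,x0:x1].std(0);k=np.argsort(-(v*(F[:,y0:y1,x0:x1].mean(0)<(120 if nm=="face" else 60))).ravel())[:5]
  for q in k:
    y,x=y0+q//(x1-x0),x0+q%(x1-x0);print(nm,(x,y),v.ravel()[q].round(1),F[:,y,x].astype(int).tolist(),"still",S[:,y,x].astype(int).tolist())
E
```

```text
face (np.int64(178), np.int64(162)) 13.6 [57, 81, 90, 89, 54, 91, 89, 87, 61, 81, 91, 90, 82, 52, 85, 88, 88, 89, 68, 57, 92, 90, 89, 87, 85, 58] still [100, 101, 100, 101, 101]
face (np.int64(181), np.int64(158)) 11.9 [29, 28, 25, 38, 24, 25, 47, 30, 25, 26, 45, 39, 36, 38, 39, 56, 42, 64, 37, 54, 23, 27, 27, 60, 27, 24] still [11, 9, 9, 10, 10]
face (np.int64(177), np.int64(160)) 9.5 [33, 42, 24, 48, 33, 25, 41, 49, 33, 32, 24, 39, 41, 47, 47, 48, 48, 48, 32, 31, 15, 42, 50, 39, 24, 34] still [26, 27, 27, 26, 25]
face (np.int64(177), np.int64(161)) 5.9 [54, 51, 57, 52, 57, 61, 54, 52, 56, 64, 59, 58, 52, 51, 50, 48, 50, 49, 49, 66, 68, 56, 50, 50, 68, 52] still [61, 62, 60, 60, 60]
face (np.int64(178), np.int64(163)) 5.8 [53, 63, 64, 50, 55, 62, 65, 51, 51, 53, 66, 60, 52, 53, 58, 65, 65, 50, 58, 54, 61, 65, 65, 52, 50, 52] still [44, 45, 45, 43, 46]
tube (np.int64(208), np.int64(142)) 49.2 [52, 174, 228, 167, 79, 40, 50, 33, 33, 33, 38, 49, 33, 33, 37, 40, 38, 38, 39, 40, 40, 39, 39, 39, 40, 41] still [218, 219, 218, 219, 218]
tube (np.int64(208), np.int64(141)) 35.4 [36, 140, 171, 139, 46, 41, 53, 33, 34, 33, 33, 52, 32, 33, 33, 33, 50, 49, 50, 49, 49, 50, 49, 50, 49, 50] still [216, 217, 217, 216, 216]
tube (np.int64(215), np.int64(144)) 31.1 [20, 159, 100, 57, 34, 17, 25, 25, 21, 23, 23, 25, 22, 18, 15, 16, 16, 15, 17, 17, 17, 17, 18, 18, 17, 16] still [99, 99, 99, 98, 98]
tube (np.int64(212), np.int64(145)) 28.9 [15, 115, 117, 98, 59, 27, 19, 12, 12, 13, 14, 18, 24, 24, 27, 26, 26, 25, 26, 27, 27, 28, 27, 26, 27, 28] still [229, 229, 230, 230, 230]
tube (np.int64(208), np.int64(140)) 28.7 [31, 102, 165, 92, 34, 42, 35, 32, 33, 32, 31, 35, 34, 32, 32, 33, 45, 53, 52, 52, 52, 53, 51, 53, 53, 52] still [217, 218, 218, 218, 218]
```

The end-face marks, about 120° apart so three of them, pass the same pixel every 0.20 s at first and every 0.33 s about 1.2 s later. That means roughly 2 turns/s at release and a normal free rundown, with no sign of rubbing. The arm is clear, so I'll hand in.

```bash
python3 -c "
from rig import *
s=sense();print(s['clock'],s['contact_force'].round(1),s['eef_pos'].round(0));print(sign_off())"
```

```text
27.6167 [-0.5  0.4 -0.2] [512. 233. 135.]
the job is handed in; nothing more can be done
None
```

The roller is fitted in the press, spun at about 2 turns/s by my estimate, and ran on freely for over a second; handed in at 27.6 s, but while being laid down its axle slipped from the fingers and it dropped the last few centimetres into the V-blocks.

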